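Egg cup from the back of the tray

ROBOT

A 7-joint arm with a two-finger parallel gripper is mounted at the origin on the work surface. World frame = base frame: x ahead of the robot, y to its left, z up, the work surface at z = 0. Lengths are in m, angles in rad, forces in N, time in s.
With the tool pointing down it reaches from about 0.425 to 0.875 m from the base axis. Payload 8.4 kg.
Tool frame: the origin (TCP) lies midway between the tips of the shut fingers; the grasp point (between the pads) lies 19 mm behind it; z points along the fingers, y is the line along which they close (so a half turn about z gives the same grasp; the last joint's range is limited). The gripper opens to 87 mm and grips with 3 to 60 N. Pads are 19 mm wide; open, the fingers measure 117 mm over their backs; the gripper's body (75 mm by 190 mm) begins 51 mm behind the grasp point.
Start: joints at [1.091, 0.333, 0.04, 1.465, -0.013, 1.343, -0.059], TCP at [0.242, -0.603, 0.223] pointing down, gripper open.
Joint ranges: [-2.58, 2.58], [-0.38, 2.09], [-1.3, 1.39], [0.25, 2.4], [-1.5, 4.64], [0.08, 2.09], [-2.65, 2.65]. Speed limits (rad/s): [2.22, 2.22, 2.79, 2.79, 3.14, 3.14, 3.14].

INTERFACE

Orientations are given as a unit quaternion [w, x, y, z].
In Python, from workcell import get_state, get_image, ticket, nets gives the robot as it stands.
- The arm moves only by the tool play_rows, never from a script. Its argument "deltas" is a list of rows, each an object with "xyz": the shift along the world's x, y, z in m, a list of three; "rotation": the turn, a rotation vector about the world's x, y, z in degrees, a list of three; "jaw": the opening in per cent of the stroke, from 0 (shut) to 100 (fully open). In form: [{"xyz": [x, y, z], "rotation": [rx, ry, rz], "jaw": jaw}, ...]. A call has 1 to 5 rows; each row is the pose to reach, as a shift and turn from the pose commanded when the call began; what a row does not reach only later rows make up. A row lasts 1/12 s, in which the tool goes at most 41.7 mm and 7.16 degrees, less where a joint would pass 70% of its speed; a pose out of reach is approached as far as the arm can. A call with a gripper value outside its range is refused whole. The fingers move at their own pace and stop on an object; "grip_force" is the grip in N (left out, the last holds). Time passes only in rows, so rows that repeat a pose let the fingers close. It gives the time, the measured TCP pose, the force, the opening and the grip force at its end, in the units of the state.
- get_state(): the state, without advancing time (a new reading comes with each control period).
- get_image(name): name is "scene" or "top" or "wrist"; returns a dict with "img" (400x640x3 uint8, blue, green, red), "z_map" (400x640 float32, m along the optical axis (not along the pixel's ray), 0 where there is no reading), "fx", "fy", "cx", "cy" (pixels), "cam_to_world" (4x4, takes a point from camera to world coordinates). Camera axes: x right, y down, z forward; pixel columns grow to the right and rows downward; lengths in m; the calibration is good to about 2 mm. A picture is of the moment at which its call begins.
- ticket.sign_off(): hands the job in; it is judged then, once.
Trained networks look in a picture, given as the dict that the camera call returned (one of the last four; its "shot" number tells which), for a name from the list of things; names that differ only in an ending like _2 or _b are one class to them, and where a whole thing is asked for, a point or a joint stands for the part that bears it (a point fixed in the world has none). Each returns a list of dicts, best first, with "confidence" (0 to 1); they miss things now and then, are a little off and sometimes report something else, mostly with a low value. They report only what shows in the picture. A call takes as long as a camera call. They do not tell look-alikes from the thing itself.
- nets.search_frame(picture, target): "centre" ([column, row] in pixels, amid what is visible of it).
- nets.spot_point(picture, target): "centre" ([column, row] in pixels: a listed point, or the origin of a listed thing).
The state is a dict: "clock": time; "qpos": joint angles; "joint_vel": joint speeds; "tau": joint torques, N m; "tcp_pos": TCP position; "orientation": TCP orientation; "contact_force": force on the tool from outside, world axes, zero at the start; "wrist_torque": the same for the moment, N m; "width": finger opening in m; "grip_force": force on a finger pad.
Only numpy, scipy, OpenCV 4.12 (cv2) and the standard library are available. Lean on these libraries where they do the work, as an engineer would, in place of code of your own. Each camera call takes 0.05 s, during which the arm holds its last target. There are 200 camera calls.

TASK

Lay out a boiled egg for breakfast: stand the sugar canister and the milk bottle, which block the way to the egg cup, on the chopping board, then fetch the egg cup from the back of the tray, stand it in the middle of the plate and gently seat the egg from the rack in it, blunt end down. Put the canister and the bottle back upright on the tray, each where it stood at the start. Do not knock anything over or shift the mug and the spoon rest.

Things in the scene. Friction and masses are not known exactly. Their poses are not given: they have to be found in the camera images.
- tray: Dark wooden tray, 170 (x) by 250 (y) by 22 mm high, fixed. Floor and rim 8 mm thick. Origin: centre of its underside; z up, x to its back edge (away from the robot), y along its long side. At the start the canister and the bottle stand on it side by side, 98 mm apart along y, in either order; the egg cup stands behind them (larger x), midway, a few mm from both.
- board: Wooden chopping board with a dark groove near its edge, 150 (x) by 260 (y) by 18 mm thick, fixed, lying flat on the worktop. Origin: centre of its underside; y along its long side, z up. Empty at the start: the side area for the canister and the bottle.
- plate: White ceramic side plate, 170 mm across, 18 mm high at the rim, fixed, lying on the worktop. Origin: centre of its underside. Its flat inner floor, about 100 mm across, lies 5 mm above the origin. Empty at the start.
- egg_rack: Square wooden egg rack, 120 by 120 mm, top at 34 mm, fixed on the worktop. Four holes of 35 mm at (+-28, +-28) mm from its centre. Origin: centre of its underside, x and y along its sides. The egg starts in the hole at (+28, +28) mm.
- canister: Round cream plastic sugar canister with a wooden lid that stays on, smooth straight side 68 mm across over its full height of 142 mm, about 0.32 kg. Loose. Origin: centre of its underside, z up. Starts on the tray floor, 8 mm above the worktop.
- bottle: Empty clear glass pint milk bottle, 216 mm tall, about 0.26 kg. Body 78 mm across up to 108 mm, then shoulders; straight neck 36 mm across from 162 to 203 mm, lip 41 mm across above that. Loose. Origin: centre of its underside, z up. Starts on the tray floor, 8 mm above the worktop.
- eggcup: White ceramic egg cup, 62 mm tall, about 0.1 kg. Foot 44 mm across, waist 17 mm at 18 mm, then a bowl 46 mm across between 44 mm and the rim at 62 mm; the hollow is 37 mm across at the rim. Loose. Origin: centre of the underside of its foot, z up. Starts on the tray floor, behind the canister and the bottle.
- egg: Brown hard-boiled egg, rigid, 44 mm across, 58 mm tall, 60 g, standing in the rack blunt end down. Widest 22 to 24 mm above its origin. Loose. Origin: its blunt end, z up to the pointed end; at the start about 26 mm above the worktop. Seated in the egg cup, its origin is about 51 mm above the cup's origin, its widest part about 12 mm above the cup's rim.
- mug: White ceramic mug, 80 mm across, 95 mm high, handle at its +y. Bystander, to be left where it is. Origin: centre of its underside.
- spoon_rest: Empty wooden spoon rest: shallow round dish 110 mm across, 14 mm high, with a short tongue to its -x that ends 93 mm from the centre. Bystander, to be left where it is. Origin: centre of its underside.
There are look-alikes about, which are no part of the job. Of the things shaped like the egg, the brown one is meant.

How it is judged:
By the outcome, as a careful person would: the job done as asked, in the order asked, and still so for the second after the job is handed in, with the robot touching nothing.
It also fails if it takes over 141 s, if anything falls off the work surface, if the arm or the gripper's body presses on something with over 40 N, if the wrist force passes 120 N, or if a joint passes its speed limit or range.

## Working session

There is one attempt and no reset: what is moved stays moved. The work goes in short steps, Python scripts to look and compute and a tool call to move; the robot and the scene stay as the last step left them, time stands still between calls to the robot, and variables do not carry over. Pictures are saved under pics/ and viewed, at most 14 in all, crops included, and the job is handed in when it is done.

Besides the shell and the picture viewer there is one more tool, called after "Emit:" as a command line: name --argument value ..., lists and objects as JSON in quotes. play_rows: Moves the arm, as the interface text tells. Its arguments: {"type":"object","properties":{"deltas":{"type":"array","items":{"type":"object","properties":{"xyz":{"type":"array","items":{"type":"number"}},"rotation":{"type":"array","items":{"type":"number"}},"jaw":{"type":"number"}}}},"grip_force":{"type":"number"}},"required":["deltas"]}

```bash
mkdir -p pics; ls; cat > h.py <<'E'
import numpy as np, cv2
from workcell import get_state, get_image, ticket, nets
def w(p,c,r,z=None):
    """pixel -> world, by depth (z None) or on plane z"""
    T=np.array(p["cam_to_world"]); d=np.array([(c-p["cx"])/p["fx"],(r-p["cy"])/p["fy"],1.])
    if z is None:
        zz=p["z_map"][int(round(r)),int(round(c))]; return (T@np.r_[d*zz,1])[:3]
    v=T[:3,:3]@d; o=T[:3,3]; return o+v*(z-o[2])/v[2]
def cloud(p):
    T=np.array(p["cam_to_world"]); z=p["z_map"]; r,c=np.indices(z.shape)
    P=np.stack([(c-p["cx"])/p["fx"]*z,(r-p["cy"])/p["fy"]*z,z],-1)@T[:3,:3].T+T[:3,3]
    P[z==0]=np.nan; return P
E
python3 - <<'E'
from h import *
s=get_state(); print(s)
for n in ["top","scene"]:
    p=get_image(n); cv2.imwrite(f"pics/{n}0.png",p["img"]); print(n,np.round(p["cam_to_world"],3).tolist(),p["fx"])
    for t in ["tray","board","plate","egg_rack","canister","bottle","eggcup","egg","mug","spoon_rest"]:
        for q,f in (("sf",nets.search_frame),("sp",nets.spot_point)):
            if q=="sf" and n=="scene": continue
            for d in f(p,t)[:3]:
                c=d["centre"]; print(t,q,round(d["confidence"],2),np.round(c),np.round(w(p,*c),3) if 0<=c[0]<639.4 and 0<=c[1]<399.4 else "")
E
```

```text
pics
{'clock': 0.0, 'qpos': array([ 1.09079897,  0.33386762,  0.03986989,  1.46627914, -0.01338263,
        1.34329117, -0.05847406]), 'joint_vel': array([-0.00131122, -0.00121322, -0.00112131,  0.00119491,  0.00079885,
        0.0002474 ,  0.00089501]), 'tau': array([-1.77881079e-04, -6.56346631e+01,  1.33467481e+00, -4.03800702e+01,
       -6.00865250e-02,  4.46670153e-02,  1.32551750e-04]), 'tcp_pos': array([ 0.24137385, -0.60301604,  0.22168335]), 'orientation': array([-7.61722157e-04,  9.81927021e-01,  1.89258295e-01, -2.08694293e-04]), 'contact_force': array([ 0.20214264, -0.59978089,  0.06211323]), 'wrist_torque': array([-0.0405012 , -0.02787217, -0.01504711]), 'grip_force': 0.0, 'width': 0.08693153471181789}
top [[0.018, -0.984, 0.175, 0.33], [-1.0, -0.016, 0.016, 0.061], [-0.013, -0.175, -0.984, 1.297], [0.0, 0.0, 0.0, 1.0]] 416.2247862691757
tray sf 0.64 [358. 172.] [ 0.649 -0.02   0.003]
tray sp 0.74 [356. 172.] [ 0.644 -0.012  0.008]
tray sp 0.59 [230. 220.] [0.478 0.365 0.074]
board sf 0.67 [356. 157.] [ 0.687 -0.01   0.04 ]
board sf 0.61 [346. 238.] [0.433 0.017 0.019]

[... 1157 characters left out ...]
0.82 [257. 163.] [0.673 0.307 0.002]
scene [[0.076, 0.654, -0.752, 1.239], [0.997, -0.039, 0.067, 0.017], [0.014, -0.755, -0.655, 0.647], [0.0, 0.0, 0.0, 1.0]] 386.2265134297035
tray sp 0.74 [288. 247.] [ 0.7   -0.003  0.044]
board sp 0.81 [296. 183.] [0.634 0.019 0.159]
plate sp 0.68 [146. 199.] [ 0.485 -0.353  0.006]
egg_rack sp 0.67 [422. 182.] [0.494 0.341 0.034]
canister sp 0.88 [263. 237.] [ 0.669 -0.054  0.045]
bottle sp 0.58 [308. 232.] [0.668 0.042 0.051]
eggcup sp 0.57 [286. 250.] [ 0.69  -0.006  0.024]
egg sp 0.81 [435. 183.] [0.506 0.369 0.04 ]
egg sp 0.76 [470. 180.] [0.475 0.476 0.02 ]
egg sp 0.6 [375. 177.] [0.461 0.224 0.03 ]
spoon_rest sp 0.86 [420. 247.] [0.685 0.288 0.007]
```

```bash
python3 - <<'E'
import cv2
a=cv2.imread("pics/top0.png")[110:290,150:520]
cv2.imwrite("pics/top0c.png",cv2.resize(a,None,fx=2.15,fy=2.15,interpolation=cv2.INTER_CUBIC))
a=cv2.imread("pics/scene0.png")[100:320,80:520]
cv2.imwrite("pics/scene0c.png",cv2.resize(a,None,fx=1.8,fy=1.8,interpolation=cv2.INTER_CUBIC))
E
```

```text
(no output)
```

View pics/top0c.png

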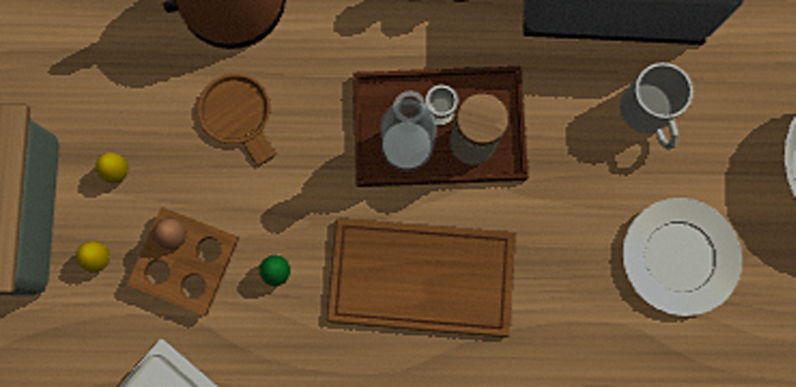

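View pics/scene0c.png

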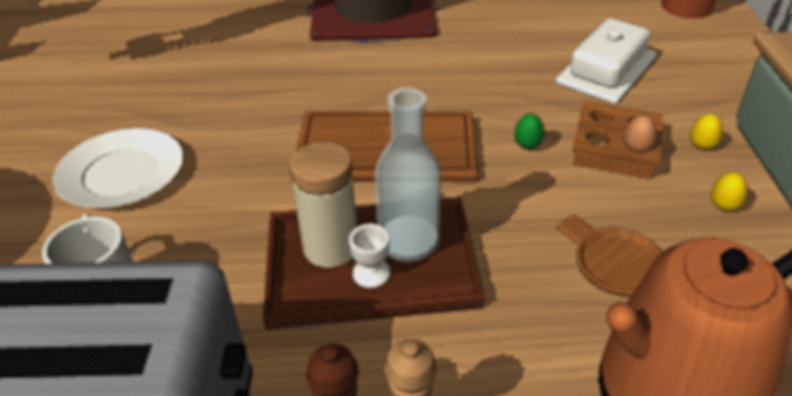

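The top view shows the bottle at about (340,173) and the canister at (373,168) on the tray, with the cup behind and between them at (355,158). The brown egg is in the rack at (229,219). The green and yellow eggs are look-alikes, and the board and plate are empty. Next I measure from the depth data.

```bash
cat >> h.py <<'E'
def circ(xy):
    A=np.c_[2*xy,np.ones(len(xy))]; s=np.linalg.lstsq(A,(xy**2).sum(1),rcond=None)[0]
    return s[0],s[1],np.sqrt(s[2]+s[0]**2+s[1]**2)
def sel(P,x0,x1,y0,y1,z0,z1):
    Q=P.reshape(-1,3); m=(Q[:,0]>x0)&(Q[:,0]<x1)&(Q[:,1]>y0)&(Q[:,1]<y1)&(Q[:,2]>z0)&(Q[:,2]<z1); return Q[m]
def enc(Q):
    (c,r)=cv2.minEnclosingCircle(Q[:,:2].astype(np.float32)*1000); return np.round(c,1),round(r,1),np.round(Q[:,:2].mean(0)*1000,1),len(Q),np.round(np.median(Q[:,2]),4)
E
python3 - <<'E'
from h import *
p=get_image("top"); P=cloud(p); q=get_image("scene"); S=cloud(q)
rect=lambda Q: cv2.minAreaRect(Q[:,:2].astype(np.float32)*1000)
for n,C in (("top",P),("scene",S)):
    print(n)
    print("can lid",enc(sel(C,.54,.7,-.12,-.01,.143,.16)))
    b=sel(C,.54,.7,0.005,.12,.2,.24); print("bottle lip",enc(b) if len(b) else 0)
    b=sel(C,.54,.7,0.0,.12,.03,.11); print("bottle body",circ(b[:,:2]) if len(b)>5 else 0)
    b=sel(C,.62,.76,-.04,.03,.062,.078); print("cup rim",enc(b) if len(b) else 0)
    print("egg",enc(sel(C,.44,.53,.33,.41,.055,.1)), sel(C,.44,.53,.33,.41,.055,.1)[:,2].max())
    print("rack",rect(sel(C,.35,.55,.27,.46,.028,.039)))
    print("board",rect(sel(C,.34,.53,-.15,.18,.013,.023)))
    print("plate",enc(sel(C,.37,.58,-.46,-.25,.010,.03)))
    print("mug",enc(sel(C,.62,.78,-.4,-.24,.085,.11)))
    b=sel(C,.5,.95,-.15,.15,.018,.5);b=b[b[:,0]>.76]; print("obst", b.min(0) if len(b) else 0)
    b=sel(C,.76,1.0,-.4,.4,.05,.5); 
    for y in np.arange(-.4,.4,.1):
        k=b[(b[:,1]>=y)&(b[:,1]<y+.1)]; print(round(y,1),len(k),np.round([k[:,0].min(),k[:,2].max()],3) if len(k) else '')
b=sel(P,.54,.76,-.16,.15,.016,.03); print("tray",rect(b))
E
```

```text
top
can lid (array([633.5, -54.5]), 34.5, array([632.5, -54.2]), 441, np.float64(0.1498))
bottle lip (array([626.6,  41.9]), 21.1, array([627.2,  42.7]), 137, np.float64(0.2228))
bottle body (np.float64(0.6377103627929629), np.float64(0.034039318827660536), np.float64(0.04794375915964613))
cup rim (array([660. ,  -9.8]), 42.0, array([677. ,  -6.2]), 75, np.float64(0.0685))
egg (array([485.3, 374.9]), 21.7, array([483.2, 371.8]), 163, np.float64(0.0734)) 0.08773306385347768
rack ((449.5391845703125, 359.046630859375), (122.14254760742188, 119.95022583007812), 69.83300018310547)
board ((433.8244934082031, 19.265609741210938), (259.7633972167969, 149.8741455078125), 86.345947265625)
plate (array([ 470.6, -352.5]), 85.6, array([ 469.9, -355.2]), 1249, np.float64(0.0145))
mug (array([ 683.4, -314.7]), 48.2, array([ 690.9, -311.7]), 176, np.float64(0.0933))
obst [ 0.79349205 -0.14999362  0.01802886]
-0.4 2230 [0.786 0.192]
-0.3 2310 [0.789 0.193]
-0.2 1972 [0.792 0.191]
-0.1 246 [0.854 0.14 ]
-0.0 245 [0.854 0.14 ]
0.1 0 
0.2 1368 [0.778 0.196]
0.3 1296 [0.775 0.218]
scene
can lid (array([
[... 485 characters left out ...]
56.56683349609375), (120.16877746582031, 124.67626190185547), 69.72820281982422)
board ((435.3111877441406, 16.872833251953125), (261.05450439453125, 154.32106018066406), 85.92658233642578)
plate (array([ 470.7, -354. ]), 85.7, array([ 464.1, -361. ]), 1430, np.float64(0.0151))
mug (array([ 692.1, -313.5]), 41.0, array([ 680.6, -315.8]), 374, np.float64(0.0937))
obst [ 0.80414071 -0.14998604  0.01802909]
-0.4 8737 [0.795 0.188]
-0.3 9507 [0.799 0.188]
-0.2 8343 [0.803 0.188]
-0.1 1003 [0.86  0.139]
-0.0 971 [0.861 0.14 ]
0.1 6 [0.881 0.17 ]
0.2 5791 [0.804 0.212]
0.3 3458 [0.809 0.215]
tray ((656.6182861328125, -4.519927978515625), (171.42718505859375, 249.7397003173828), 3.1595444679260254)
```

Emit:
play_rows --deltas '[{"xyz": [0.01,0.02,0.03],"rotation": [0,0,3]},{"xyz": [0.03,0.05,0.06],"rotation": [0,0,7]},{"xyz": [0.05,0.083,0.08],"rotation": [0,0,11]},{"xyz": [0.07,0.116,0.08],"rotation": [0,0,15]},{"xyz": [0.09,0.15,0.08],"rotation": [0,0,19]}]'

```text
validation failed for argument at $.de...
```

Emit:
play_rows --deltas '[{"xyz": [0.02,0.033,0],"rotation": [0,0,4]},{"xyz": [0.04,0.066,0],"rotation": [0,0,8]},{"xyz": [0.06,0.1,0],"rotation": [0,0,12]},{"xyz": [0.08,0.133,0],"rotation": [0,0,16]},{"xyz": [0.1,0.166,0],"rotation": [0,0,20]}]'

```text
validation failed for argument at $.de...
```

Emit:
play_rows --deltas '[{"xyz": [0.02,0.033,0],"rotation": [0,0,4]},{"xyz": [0.04,0.066,0],"rotation": [0,0,8]},{"xyz": [0.06,0.1,0],"rotation": [0,0,12]},{"xyz": [0.08,0.133,0],"rotation": [0,0,16]},{"xyz": [0.1,0.166,0],"rotation": [0,0,20]}]'

```text
validation failed for argument at $.de...
```

Emit:
play_rows --deltas '[{"xyz": [0.02,0.033,0],"rotation": [0,0,4]},{"xyz": [0.04,0.066,0],"rotation": [0,0,8]},{"xyz": [0.06,0.1,0],"rotation": [0,0,12]},{"xyz": [0.08,0.133,0],"rotation": [0,0,12.4]},{"xyz": [0.096,0.162,0],"rotation": [0,0,12.4]}]'

```text
validation failed for argument at $.de...
```

Emit:
play_rows --deltas '[{"xyz": [0.01,0.02,0.03],"rotation": [0,0,3],"jaw": 100},{"xyz": [0.03,0.05,0.06],"rotation": [0,0,7],"jaw": 100},{"xyz": [0.05,0.083,0.08],"rotation": [0,0,11],"jaw": 100},{"xyz": [0.07,0.116,0.08],"rotation": [0,0,15],"jaw": 100},{"xyz": [0.09,0.15,0.08],"rotation": [0,0,19],"jaw": 100}]'

```text
clock: 2.12
tcp_pos: [0.3321, -0.4535, 0.3047]
orientation: [0.002, 0.937, 0.35, 0.0]
contact_force: [0.4, 0.7, -0.6]
width: 0.0867
grip_force: 0.0
```

Emit:
play_rows --deltas '[{"xyz": [0.02,0.033,0],"rotation": [0,0,4],"jaw": 100},{"xyz": [0.04,0.066,0],"rotation": [0,0,8],"jaw": 100},{"xyz": [0.06,0.1,0],"rotation": [0,0,12],"jaw": 100},{"xyz": [0.08,0.133,0],"rotation": [0,0,16],"jaw": 100},{"xyz": [0.1,0.166,0],"rotation": [0,0,20],"jaw": 100}]'

```text
clock: 2.53
tcp_pos: [0.4317, -0.2864, 0.3029]
orientation: [0.0, 0.862, 0.508, 0.0]
contact_force: [0.3, -1.4, 0.7]
width: 0.0868
grip_force: 0.0
```

Emit:
play_rows --deltas '[{"xyz": [0.02,0.033,0],"rotation": [0,0,4],"jaw": 100},{"xyz": [0.04,0.066,0],"rotation": [0,0,8],"jaw": 100},{"xyz": [0.06,0.1,0],"rotation": [0,0,12],"jaw": 100},{"xyz": [0.08,0.133,0],"rotation": [0,0,16],"jaw": 100},{"xyz": [0.1,0.166,0],"rotation": [0,0,20],"jaw": 100}]'

```text
clock: 2.95
tcp_pos: [0.5317, -0.1204, 0.3029]
orientation: [0.0, 0.76, 0.649, 0.0]
contact_force: [0.8, -0.5, -0.3]
width: 0.0868
grip_force: 0.0
```

Emit:
play_rows --deltas '[{"xyz": [0.02,0.033,0],"rotation": [0,0,4],"jaw": 100},{"xyz": [0.04,0.066,0],"rotation": [0,0,8],"jaw": 100},{"xyz": [0.06,0.1,0],"rotation": [0,0,12],"jaw": 100},{"xyz": [0.08,0.133,0],"rotation": [0,0,12.4],"jaw": 100},{"xyz": [0.096,0.162,0],"rotation": [0,0,12.4],"jaw": 100}]'

```text
clock: 3.37
tcp_pos: [0.628, 0.0422, 0.3025]
orientation: [-0.0, 0.686, 0.727, 0.0]
contact_force: [0.5, -0.6, 0.3]
width: 0.087
grip_force: 0.0
```

```bash
python3 - <<'E'
from h import *
p=get_image("wrist"); cv2.imwrite("pics/w1.png",p["img"]); P=cloud(p); print(np.round(p["cam_to_world"],3).tolist())
for n,a in (("lip",(.57,.69,0,.1,.205,.24)),("lid",(.57,.70,-.12,0,.143,.16)),("cup",(.64,.73,-.04,.03,.06,.078))):
    b=sel(P,*a); print(n,enc(b) if len(b) else 0)
E
```

```text
[[0.998, 0.054, 0.018, 0.624], [0.057, -0.951, -0.304, 0.125], [0.001, 0.305, -0.952, 0.465], [0.0, 0.0, 0.0, 1.0]]
lip (array([629. ,  38.5]), 20.8, array([629.2,  38.4]), 1841, np.float64(0.2237))
lid (array([635.9, -58.6]), 34.2, array([635.3, -51.6]), 2774, np.float64(0.15))
cup (array([671.4,  -6.9]), 33.6, array([686.9, -11.3]), 425, np.float64(0.0693))
```

View pics/w1.png

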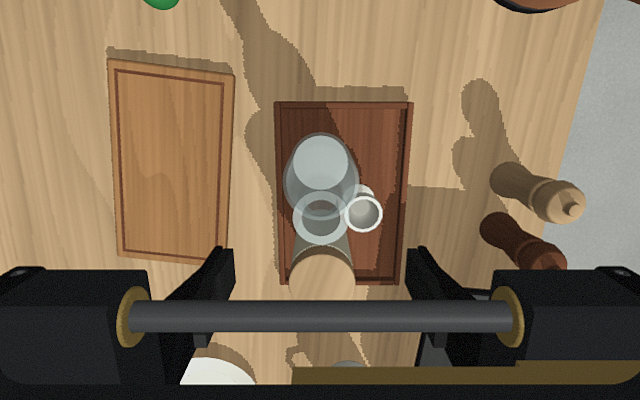

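The wrist view shows the bottle lip near (320,215), the canister lid at (322,275) and the cup at (362,213). The jaws straddle the bottle along x, and the lip and lid fits agree with the first estimates. I grip the bottle's neck.

Emit:
play_rows --deltas '[{"xyz": [0.001,-0.001,-0.03],"rotation": [0,0,0],"jaw": 100},{"xyz": [0.001,-0.001,-0.06],"rotation": [0,0,0],"jaw": 100},{"xyz": [0.001,-0.001,-0.09],"rotation": [0,0,0],"jaw": 100},{"xyz": [0.001,-0.001,-0.115],"rotation": [0,0,0],"jaw": 100},{"xyz": [0.001,-0.001,-0.128],"rotation": [0,0,0],"jaw": 100}]'

```text
clock: 3.83
tcp_pos: [0.6266, 0.0383, 0.1711]
orientation: [-0.001, 0.687, 0.727, -0.002]
contact_force: [-0.3, -1.0, -0.6]
width: 0.0867
grip_force: 0.0
```

Emit:
play_rows --deltas '[{"xyz": [0,0,0],"rotation": [0,0,0],"jaw": 70},{"xyz": [0,0,0],"rotation": [0,0,0],"jaw": 55},{"xyz": [0,0,0],"rotation": [0,0,0],"jaw": 45},{"xyz": [0,0,0],"rotation": [0,0,0],"jaw": 38},{"xyz": [0,0,0],"rotation": [0,0,0],"jaw": 30}]' --grip_force 20

```text
clock: 4.25
tcp_pos: [0.6289, 0.039, 0.1762]
orientation: [0.001, 0.687, 0.727, 0.001]
contact_force: [0.1, 0.7, -0.4]
width: 0.0615
grip_force: 0.0
```

Emit:
play_rows --deltas '[{"xyz": [0,0,0],"rotation": [0,0,0],"jaw": 20},{"xyz": [0,0,0],"rotation": [0,0,0],"jaw": 10},{"xyz": [0,0,0],"rotation": [0,0,0],"jaw": 0},{"xyz": [0,0,0],"rotation": [0,0,0],"jaw": 0},{"xyz": [0,0,0],"rotation": [0,0,0],"jaw": 0}]' --grip_force 25

```text
clock: 4.67
tcp_pos: [0.6284, 0.0389, 0.1748]
orientation: [0.0, 0.687, 0.727, 0.0]
contact_force: [-0.5, -0.1, 1.5]
width: 0.0401
grip_force: 25.0
```

Emit:
play_rows --deltas '[{"xyz": [0,0,0],"rotation": [0,0,0],"jaw": 0},{"xyz": [0,0,0],"rotation": [0,0,0],"jaw": 0}]'

```text
clock: 4.83
tcp_pos: [0.6284, 0.0389, 0.1748]
orientation: [0.0, 0.687, 0.727, 0.0]
contact_force: [-0.6, 0.2, 2.3]
width: 0.0401
grip_force: 25.0
```

```bash
python3 - <<'E'
from h import *
s=get_state(); print(s["width"],s["grip_force"],s["contact_force"])
p=get_image("scene"); cv2.imwrite("pics/s2.png",cv2.resize(p["img"][60:280,200:400],None,fx=2.7,fy=2.7,interpolation=cv2.INTER_CUBIC))
E
```

```text
0.04005071529253546 24.998496752232313 [-0.60229296  0.20255921  2.30229995]
```

View pics/s2.png

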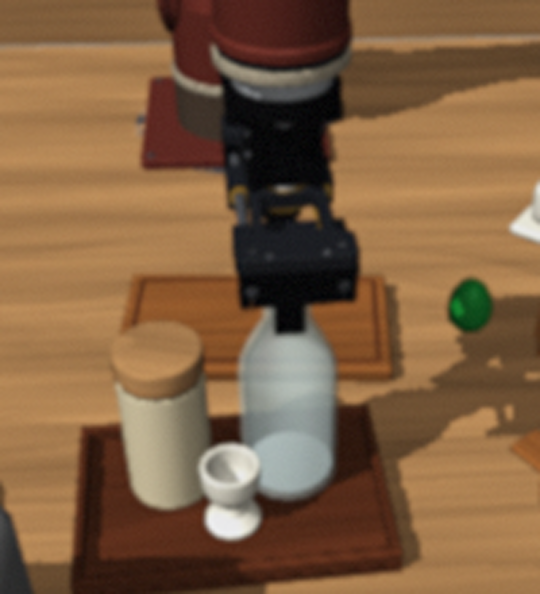

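The bottle is upright in the jaws. At 40 mm the opening is wider than the 36 mm neck, so the tips are probably on the shoulder. I open slightly, rise 6 mm and grip again.

Emit:
play_rows --deltas '[{"xyz": [0,0,0],"rotation": [0,0,0],"jaw": 60},{"xyz": [0,0,0],"rotation": [0,0,0],"jaw": 60},{"xyz": [0.0005,0,0.003],"rotation": [0,0,0],"jaw": 60},{"xyz": [0.0005,0,0.006],"rotation": [0,0,0],"jaw": 60},{"xyz": [0.0005,0,0.006],"rotation": [0,0,0],"jaw": 60}]'

```text
clock: 5.3
tcp_pos: [0.6288, 0.0389, 0.1812]
orientation: [0.0, 0.687, 0.727, 0.0]
contact_force: [0.3, 0.7, 1.2]
width: 0.0518
grip_force: 0.0
```

Emit:
play_rows --deltas '[{"xyz": [0,0,0],"rotation": [0,0,0],"jaw": 45},{"xyz": [0,0,0],"rotation": [0,0,0],"jaw": 35},{"xyz": [0,0,0],"rotation": [0,0,0],"jaw": 20},{"xyz": [0,0,0],"rotation": [0,0,0],"jaw": 0},{"xyz": [0,0,0],"rotation": [0,0,0],"jaw": 0}]'

```text
clock: 5.72
tcp_pos: [0.6286, 0.0388, 0.1805]
orientation: [-0.0, 0.687, 0.727, -0.0]
contact_force: [-0.0, 0.2, 0.5]
width: 0.0396
grip_force: 25.0
```

Emit:
play_rows --deltas '[{"xyz": [0,0,0],"rotation": [0,0,0],"jaw": 0},{"xyz": [0,0,0],"rotation": [0,0,0],"jaw": 0}]'

```text
clock: 5.88
tcp_pos: [0.6286, 0.0388, 0.1804]
orientation: [-0.0, 0.687, 0.727, -0.0]
contact_force: [0.1, -0.3, 0.3]
width: 0.0397
grip_force: 25.0
```

Emit:
play_rows --deltas '[{"xyz": [0,0,0.004],"rotation": [0,0,0],"jaw": 0},{"xyz": [0,0,0.01],"rotation": [0,0,0],"jaw": 0},{"xyz": [0,0,0.02],"rotation": [0,0,0],"jaw": 0},{"xyz": [0,0,0.035],"rotation": [0,0,0],"jaw": 0},{"xyz": [0,0,0.05],"rotation": [0,0,0],"jaw": 0}]'

```text
clock: 6.3
tcp_pos: [0.6284, 0.0388, 0.2317]
orientation: [-0.0, 0.687, 0.727, -0.0]
contact_force: [0.1, 0.0, -1.0]
width: 0.04
grip_force: 25.0
```

Emit:
play_rows --deltas '[{"xyz": [0,0,0.01],"rotation": [0,0,0],"jaw": 0},{"xyz": [0,0,0.01],"rotation": [0,0,0],"jaw": 0},{"xyz": [0,0,0.01],"rotation": [0,0,0],"jaw": 0}]'

```text
clock: 6.55
tcp_pos: [0.6289, 0.0389, 0.2412]
orientation: [0.0, 0.687, 0.727, 0.0]
contact_force: [0.5, 0.0, -1.6]
width: 0.0394
grip_force: 25.0
```

```bash
python3 - <<'E'
from h import *
p=get_image("scene"); cv2.imwrite("pics/s3.png",cv2.resize(p["img"][60:280,200:400],None,fx=2.7,fy=2.7,interpolation=cv2.INTER_CUBIC))
E
```

```text
(no output)
```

View pics/s3.png

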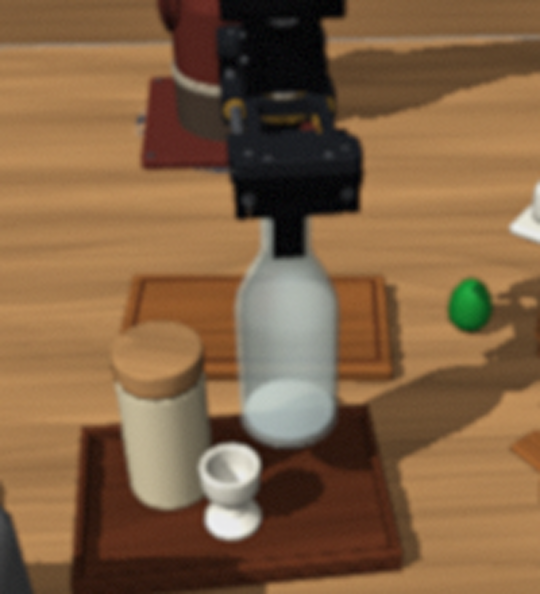

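The bottle hangs upright and clear of the tray. I carry it to the board.

Emit:
play_rows --deltas '[{"xyz": [-0.008,0.002,0],"rotation": [0,0,0],"jaw": 0},{"xyz": [-0.024,0.008,0],"rotation": [0,0,0],"jaw": 0},{"xyz": [-0.044,0.015,0],"rotation": [0,0,0],"jaw": 0},{"xyz": [-0.064,0.022,0],"rotation": [0,0,0],"jaw": 0},{"xyz": [-0.084,0.029,0],"rotation": [0,0,0],"jaw": 0}]'

```text
clock: 7.02
tcp_pos: [0.5426, 0.0682, 0.2393]
orientation: [-0.001, 0.687, 0.727, -0.001]
contact_force: [0.9, 0.6, -2.3]
width: 0.0401
grip_force: 25.0
```

Emit:
play_rows --deltas '[{"xyz": [-0.02,0.007,0],"rotation": [0,0,0],"jaw": 0},{"xyz": [-0.04,0.014,0],"rotation": [0,0,0],"jaw": 0},{"xyz": [-0.06,0.02,0],"rotation": [0,0,0],"jaw": 0},{"xyz": [-0.073,0.025,0],"rotation": [0,0,0],"jaw": 0},{"xyz": [-0.08,0.027,0],"rotation": [0,0,0],"jaw": 0}]'

```text
clock: 7.43
tcp_pos: [0.4622, 0.0956, 0.2399]
orientation: [-0.0, 0.687, 0.727, -0.001]
contact_force: [0.5, -0.1, -2.5]
width: 0.04
grip_force: 25.0
```

Emit:
play_rows --deltas '[{"xyz": [0,0,-0.01],"rotation": [0,0,0],"jaw": 0},{"xyz": [0,0,-0.022],"rotation": [0,0,0],"jaw": 0},{"xyz": [0,0,-0.034],"rotation": [0,0,0],"jaw": 0},{"xyz": [0,0,-0.042],"rotation": [0,0,0],"jaw": 0},{"xyz": [0,0,-0.046],"rotation": [0,0,0],"jaw": 0}]'

```text
clock: 7.85
tcp_pos: [0.464, 0.0943, 0.1921]
orientation: [-0.001, 0.687, 0.727, -0.001]
contact_force: [-0.1, 0.3, -2.1]
width: 0.0396
grip_force: 25.0
```

Emit:
play_rows --deltas '[{"xyz": [0,0,-0.001],"rotation": [0,0,0],"jaw": 0},{"xyz": [0,0,-0.002],"rotation": [0,0,0],"jaw": 0},{"xyz": [0,0,-0.003],"rotation": [0,0,0],"jaw": 0},{"xyz": [0,0,-0.003],"rotation": [0,0,0],"jaw": 0},{"xyz": [0,0,-0.003],"rotation": [0,0,0],"jaw": 0}]'

```text
clock: 8.27
tcp_pos: [0.4649, 0.0949, 0.1919]
orientation: [0.0, 0.687, 0.727, 0.0]
contact_force: [0.4, -0.4, -2.7]
width: 0.04
grip_force: 25.0
```

Emit:
play_rows --deltas '[{"xyz": [0,0,-0.001],"rotation": [0,0,0],"jaw": 0},{"xyz": [0,0,-0.002],"rotation": [0,0,0],"jaw": 0},{"xyz": [0,0,-0.002],"rotation": [0,0,0],"jaw": 0},{"xyz": [0,0,-0.002],"rotation": [0,0,0],"jaw": 0}]'

```text
clock: 8.6
tcp_pos: [0.4652, 0.0951, 0.1903]
orientation: [0.0, 0.687, 0.727, 0.001]
contact_force: [-0.4, -0.2, 4.3]
width: 0.0399
grip_force: 25.0
```

Emit:
play_rows --deltas '[{"xyz": [0,0,0],"rotation": [0,0,0],"jaw": 50},{"xyz": [0,0,0],"rotation": [0,0,0],"jaw": 65},{"xyz": [0,0,0],"rotation": [0,0,0],"jaw": 80},{"xyz": [0,0,0],"rotation": [0,0,0],"jaw": 100},{"xyz": [0,0,0],"rotation": [0,0,0],"jaw": 100}]'

```text
clock: 9.02
tcp_pos: [0.4644, 0.0947, 0.1893]
orientation: [-0.0, 0.687, 0.727, -0.0]
contact_force: [-0.7, 0.4, 0.1]
width: 0.0625
grip_force: 0.0
```

Emit:
play_rows --deltas '[{"xyz": [0,0,0.01],"rotation": [0,0,0],"jaw": 100},{"xyz": [0,0,0.03],"rotation": [0,0,0],"jaw": 100},{"xyz": [0,0,0.06],"rotation": [0,0,0],"jaw": 100},{"xyz": [0,0,0.085],"rotation": [0,0,0],"jaw": 100},{"xyz": [0.015,-0.013,0.09],"rotation": [0,0,0],"jaw": 100}]'

```text
clock: 9.43
tcp_pos: [0.4797, 0.0851, 0.2851]
orientation: [0.002, 0.685, 0.728, 0.002]
contact_force: [0.8, 0.5, 0.7]
width: 0.0861
grip_force: 0.0
```

Emit:
play_rows --deltas '[{"xyz": [0.025,-0.022,0],"rotation": [0,0,0],"jaw": 100},{"xyz": [0.05,-0.045,0],"rotation": [0,0,0],"jaw": 100},{"xyz": [0.075,-0.067,0],"rotation": [0,0,0],"jaw": 100},{"xyz": [0.1,-0.09,0],"rotation": [0,0,0],"jaw": 100},{"xyz": [0.125,-0.112,0],"rotation": [0,0,0],"jaw": 100}]'

```text
clock: 9.85
tcp_pos: [0.6057, -0.0318, 0.2802]
orientation: [0.0, 0.687, 0.726, -0.0]
contact_force: [-0.0, 0.4, 0.6]
width: 0.087
grip_force: 0.0
```

Emit:
play_rows --deltas '[{"xyz": [0.02,-0.018,0],"rotation": [0,0,0],"jaw": 100},{"xyz": [0.03,-0.027,0],"rotation": [0,0,0],"jaw": 100},{"xyz": [0.03,-0.027,0],"rotation": [0,0,0],"jaw": 100},{"xyz": [0.03,-0.027,0],"rotation": [0,0,0],"jaw": 100}]'

```text
clock: 10.18
tcp_pos: [0.6347, -0.0575, 0.2794]
orientation: [-0.001, 0.687, 0.726, 0.0]
contact_force: [0.7, 0.7, 0.2]
width: 0.0873
grip_force: 0.0
```

```bash
python3 - <<'E'
from h import *
print(get_state()["tcp_pos"])
p=get_image("wrist"); P=cloud(p); cv2.imwrite("pics/w4.png",p["img"])
for n,a in (("lip",(.4,.55,0,.18,.215,.25)),("lid",(.57,.70,-.12,0,.143,.16)),("cup",(.64,.73,-.04,.03,.064,.078))):
    b=sel(P,*a); print(n,enc(b) if len(b) else 0)
p=get_image("top"); P=cloud(p)
b=sel(P,.4,.55,0,.18,.215,.25); print("top",enc(b))
E
```

```text
[ 0.63465406 -0.05747519  0.27944443]
lip 0
lid (array([635.7, -59. ]), 34.0, array([635.7, -57.3]), 4680, np.float64(0.15))
cup (array([672.1, -13.7]), 33.6, array([681.1, -10.3]), 628, np.float64(0.0697))
top (array([463.2,  98.9]), 20.8, array([463.7,  98.6]), 129, np.float64(0.234))
```

View pics/w4.png

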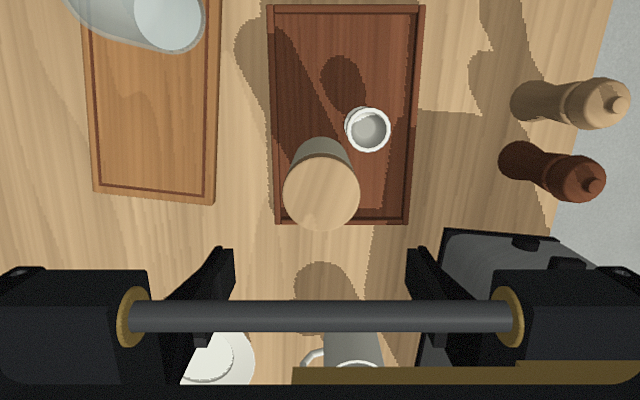

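The bottle stands upright on the board at top left. The canister lid is at (322,190) and the cup at (368,128). I descend on the canister.

Emit:
play_rows --deltas '[{"xyz": [0.0005,-0.001,-0.03],"rotation": [0,0,0],"jaw": 100},{"xyz": [0.0005,-0.001,-0.06],"rotation": [0,0,0],"jaw": 100},{"xyz": [0.0005,-0.001,-0.09],"rotation": [0,0,0],"jaw": 100},{"xyz": [0.0005,-0.001,-0.11],"rotation": [0,0,0],"jaw": 100},{"xyz": [0.0005,-0.001,-0.12],"rotation": [0,0,0],"jaw": 100}]'

```text
clock: 10.7
tcp_pos: [0.6331, -0.0572, 0.1572]
orientation: [-0.001, 0.686, 0.727, -0.001]
contact_force: [-0.6, 0.9, 0.2]
width: 0.087
grip_force: 0.0
```

Emit:
play_rows --deltas '[{"xyz": [0,0,-0.01],"rotation": [0,0,0],"jaw": 100},{"xyz": [0,0,-0.025],"rotation": [0,0,0],"jaw": 100},{"xyz": [0,0,-0.04],"rotation": [0,0,0],"jaw": 100},{"xyz": [0,0,-0.05],"rotation": [0,0,0],"jaw": 100},{"xyz": [0,0,-0.054],"rotation": [0,0,0],"jaw": 100}]'

```text
clock: 11.12
tcp_pos: [0.6348, -0.0579, 0.105]
orientation: [-0.0, 0.687, 0.727, -0.0]
contact_force: [-1.2, 0.4, -0.9]
width: 0.0873
grip_force: 0.0
```

Emit:
play_rows --deltas '[{"xyz": [0,0,0],"rotation": [0,0,0],"jaw": 90},{"xyz": [0,0,0],"rotation": [0,0,0],"jaw": 80},{"xyz": [0,0,0],"rotation": [0,0,0],"jaw": 70},{"xyz": [0,0,0],"rotation": [0,0,0],"jaw": 55},{"xyz": [0,0,0],"rotation": [0,0,0],"jaw": 40}]'

```text
clock: 11.53
tcp_pos: [0.6357, -0.0582, 0.1066]
orientation: [0.001, 0.687, 0.727, 0.0]
contact_force: [-1.7, -0.3, 3.6]
width: 0.0676
grip_force: 25.0
```

Emit:
play_rows --deltas '[{"xyz": [0,0,0],"rotation": [0,0,0],"jaw": 40},{"xyz": [0,0,0],"rotation": [0,0,0],"jaw": 40},{"xyz": [0,0,0],"rotation": [0,0,0],"jaw": 40}]'

```text
clock: 11.78
tcp_pos: [0.6357, -0.0582, 0.1065]
orientation: [0.001, 0.687, 0.727, 0.0]
contact_force: [-1.9, -0.8, 6.1]
width: 0.0676
grip_force: 25.0
```

Emit:
play_rows --deltas '[{"xyz": [0,0,0.004],"rotation": [0,0,0],"jaw": 40},{"xyz": [0,0,0.012],"rotation": [0,0,0],"jaw": 40},{"xyz": [0,0,0.026],"rotation": [0,0,0],"jaw": 40},{"xyz": [0,0,0.042],"rotation": [0,0,0],"jaw": 40},{"xyz": [0,0,0.055],"rotation": [0,0,0],"jaw": 40}]'

```text
clock: 12.2
tcp_pos: [0.6354, -0.0581, 0.1626]
orientation: [0.0, 0.687, 0.727, 0.0]
contact_force: [1.0, -1.7, -2.4]
width: 0.0677
grip_force: 25.0
```

Emit:
play_rows --deltas '[{"xyz": [-0.008,0,0.005],"rotation": [0,0,0],"jaw": 40},{"xyz": [-0.022,0,0.005],"rotation": [0,0,0],"jaw": 40},{"xyz": [-0.042,0.001,0.005],"rotation": [0,0,0],"jaw": 40},{"xyz": [-0.062,0.001,0.005],"rotation": [0,0,0],"jaw": 40},{"xyz": [-0.082,0.001,0.005],"rotation": [0,0,0],"jaw": 40}]'

```text
clock: 12.62
tcp_pos: [0.5515, -0.0571, 0.1655]
orientation: [-0.0, 0.687, 0.727, -0.0]
contact_force: [0.1, -0.3, -3.4]
width: 0.0678
grip_force: 25.0
```

Emit:
play_rows --deltas '[{"xyz": [-0.02,0,0],"rotation": [0,0,0],"jaw": 40},{"xyz": [-0.04,0.001,0],"rotation": [0,0,0],"jaw": 40},{"xyz": [-0.06,0.002,0],"rotation": [0,0,0],"jaw": 40},{"xyz": [-0.08,0.002,0],"rotation": [0,0,0],"jaw": 40},{"xyz": [-0.0935,0.002,0],"rotation": [0,0,0],"jaw": 40}]'

```text
clock: 13.03
tcp_pos: [0.4572, -0.0551, 0.1655]
orientation: [-0.0, 0.687, 0.727, -0.001]
contact_force: [0.4, -0.0, -3.5]
width: 0.0677
grip_force: 25.0
```

Emit:
play_rows --deltas '[{"xyz": [0,0,-0.01],"rotation": [0,0,0],"jaw": 40},{"xyz": [0,0,-0.022],"rotation": [0,0,0],"jaw": 40},{"xyz": [0,0,-0.034],"rotation": [0,0,0],"jaw": 40},{"xyz": [0,0,-0.043],"rotation": [0,0,0],"jaw": 40},{"xyz": [0,0,-0.047],"rotation": [0,0,0],"jaw": 40}]'

```text
clock: 13.45
tcp_pos: [0.4588, -0.0551, 0.1171]
orientation: [-0.001, 0.687, 0.727, -0.0]
contact_force: [-0.8, 0.4, -2.7]
width: 0.0675
grip_force: 25.0
```

Emit:
play_rows --deltas '[{"xyz": [0,0,-0.001],"rotation": [0,0,0],"jaw": 40},{"xyz": [0,0,-0.002],"rotation": [0,0,0],"jaw": 40},{"xyz": [0,0,-0.003],"rotation": [0,0,0],"jaw": 40},{"xyz": [0,0,-0.003],"rotation": [0,0,0],"jaw": 40},{"xyz": [0,0,-0.003],"rotation": [0,0,0],"jaw": 40}]'

```text
clock: 13.87
tcp_pos: [0.4599, -0.0551, 0.1165]
orientation: [0.0, 0.687, 0.727, 0.0]
contact_force: [-4.5, 0.6, 6.5]
width: 0.0674
grip_force: 25.0
```

Emit:
play_rows --deltas '[{"xyz": [0,0,0],"rotation": [0,0,0],"jaw": 85},{"xyz": [0,0,0],"rotation": [0,0,0],"jaw": 90},{"xyz": [0,0,0],"rotation": [0,0,0],"jaw": 100},{"xyz": [0,0,0],"rotation": [0,0,0],"jaw": 100},{"xyz": [0,0,0.005],"rotation": [0,0,0],"jaw": 100}]'

```text
clock: 14.28
tcp_pos: [0.4592, -0.0552, 0.12]
orientation: [-0.0, 0.687, 0.727, -0.0]
contact_force: [0.6, 0.5, -0.2]
width: 0.0852
grip_force: 0.0
```

Emit:
play_rows --deltas '[{"xyz": [0,0,0.02],"rotation": [0,0,0],"jaw": 100},{"xyz": [0,0,0.045],"rotation": [0,0,0],"jaw": 100},{"xyz": [0,0,0.075],"rotation": [0,0,0],"jaw": 100},{"xyz": [0.02,0.004,0.1],"rotation": [0,0,0],"jaw": 100},{"xyz": [0.05,0.01,0.1],"rotation": [0,0,0],"jaw": 100}]'

```text
clock: 14.7
tcp_pos: [0.5114, -0.0462, 0.2267]
orientation: [0.004, 0.688, 0.726, 0.001]
contact_force: [1.7, 0.1, 0.7]
width: 0.0869
grip_force: 0.0
```

Emit:
play_rows --deltas '[{"xyz": [0.034,0.006,0],"rotation": [0,0,0],"jaw": 100},{"xyz": [0.068,0.013,0],"rotation": [0,0,0],"jaw": 100},{"xyz": [0.102,0.02,0],"rotation": [0,0,0],"jaw": 100},{"xyz": [0.136,0.028,0],"rotation": [0,0,0],"jaw": 100},{"xyz": [0.17,0.036,0],"rotation": [0,0,0],"jaw": 100}]'

```text
clock: 15.12
tcp_pos: [0.6812, -0.0093, 0.2205]
orientation: [0.0, 0.687, 0.726, -0.0]
contact_force: [0.7, -1.4, 1.1]
width: 0.0873
grip_force: 0.0
```

Emit:
play_rows --deltas '[{"xyz": [0,0,0],"rotation": [0,0,0],"jaw": 100},{"xyz": [0,0,0],"rotation": [0,0,0],"jaw": 100}]'

```text
clock: 15.28
tcp_pos: [0.6803, -0.0082, 0.219]
orientation: [-0.001, 0.687, 0.727, -0.0]
contact_force: [-0.5, -0.7, 0.6]
width: 0.0867
grip_force: 0.0
```

```bash
python3 - <<'E'
from h import *
print(get_state()["tcp_pos"])
p=get_image("wrist"); P=cloud(p); cv2.imwrite("pics/w5.png",p["img"])
for n in ("wrist","top","scene"):
    C=P if n=="wrist" else cloud(get_image(n))
    b=sel(C,.64,.73,-.04,.03,.064,.078); print(n,"cup",enc(b) if len(b) else 0)
    b=sel(C,.4,.54,-.12,0.0,.15,.18); print("lid",enc(b) if len(b) else 0)
E
```

```text
[ 0.6803232  -0.00817798  0.21899439]
wrist cup (array([682.3,  -9.3]), 22.9, array([682.2,  -9.2]), 766, np.float64(0.0697))
lid (array([475.7, -41. ]), 24.7, array([478.1, -39.2]), 2175, np.float64(0.1594))
top cup 0
lid (array([457.8, -51.3]), 34.1, array([456.2, -47.1]), 417, np.float64(0.1601))
scene cup (array([682.3,  -7.3]), 23.5, array([683.6,  -7.5]), 185, np.float64(0.0701))
lid (array([459.5, -58. ]), 32.8, array([459.5, -65.1]), 156, np.float64(0.1615))
```

View pics/w5.png

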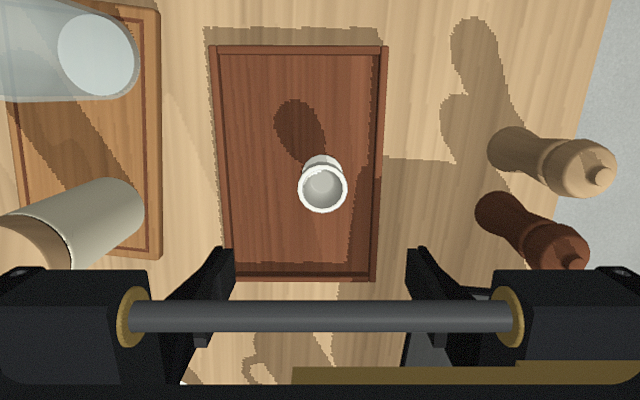

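The cup stands alone on the tray at (322,187), midway between the jaws. I descend and grip its bowl.

Emit:
play_rows --deltas '[{"xyz": [0.002,0,-0.03],"rotation": [0,0,0],"jaw": 100},{"xyz": [0.002,0,-0.06],"rotation": [0,0,0],"jaw": 100},{"xyz": [0.002,0,-0.09],"rotation": [0,0,0],"jaw": 100},{"xyz": [0.002,0,-0.115],"rotation": [0,0,0],"jaw": 100},{"xyz": [0.002,0,-0.13],"rotation": [0,0,0],"jaw": 100}]'

```text
clock: 15.85
tcp_pos: [0.6795, -0.0104, 0.0886]
orientation: [-0.0, 0.687, 0.726, -0.001]
contact_force: [0.7, 0.6, -0.0]
width: 0.0872
grip_force: 0.0
```

Emit:
play_rows --deltas '[{"xyz": [0,0,-0.015],"rotation": [0,0,0],"jaw": 95},{"xyz": [0,0,-0.03],"rotation": [0,0,0],"jaw": 90},{"xyz": [0,0,-0.042],"rotation": [0,0,0],"jaw": 85},{"xyz": [0,0,-0.049],"rotation": [0,0,0],"jaw": 80},{"xyz": [0,0,-0.049],"rotation": [0,0,0],"jaw": 75}]'

```text
clock: 16.27
tcp_pos: [0.6808, -0.0094, 0.0401]
orientation: [-0.001, 0.687, 0.727, -0.001]
contact_force: [-0.3, 0.2, 0.1]
width: 0.0701
grip_force: 0.0
```

Emit:
play_rows --deltas '[{"xyz": [0,0,0],"rotation": [0,0,0],"jaw": 68},{"xyz": [0,0,0],"rotation": [0,0,0],"jaw": 61},{"xyz": [0,0,0],"rotation": [0,0,0],"jaw": 55},{"xyz": [0,0,0],"rotation": [0,0,0],"jaw": 48},{"xyz": [0,0,0],"rotation": [0,0,0],"jaw": 40}]' --grip_force 12

```text
clock: 16.68
tcp_pos: [0.6821, -0.0091, 0.0423]
orientation: [0.0, 0.687, 0.727, 0.0]
contact_force: [0.3, 0.2, 2.0]
width: 0.0461
grip_force: 12.0
```

Emit:
play_rows --deltas '[{"xyz": [0,0,0],"rotation": [0,0,0],"jaw": 20},{"xyz": [0,0,0],"rotation": [0,0,0],"jaw": 20},{"xyz": [0,0,0],"rotation": [0,0,0],"jaw": 20},{"xyz": [0,0,0],"rotation": [0,0,0],"jaw": 20}]' --grip_force 12

```text
clock: 17.02
tcp_pos: [0.6822, -0.0091, 0.0423]
orientation: [0.0, 0.687, 0.727, 0.0]
contact_force: [0.4, -0.2, 6.0]
width: 0.0459
grip_force: 12.0
```

Emit:
play_rows --deltas '[{"xyz": [0,0,0.005],"rotation": [0,0,0],"jaw": 20},{"xyz": [0,0,0.025],"rotation": [0,0,0],"jaw": 20},{"xyz": [0,0,0.055],"rotation": [0,0,0],"jaw": 20},{"xyz": [0,0,0.085],"rotation": [0,0,0],"jaw": 20},{"xyz": [0,0,0.115],"rotation": [0,0,0],"jaw": 20}]'

```text
clock: 17.43
tcp_pos: [0.6808, -0.0092, 0.1573]
orientation: [-0.001, 0.687, 0.727, -0.001]
contact_force: [0.2, 0.6, -1.4]
width: 0.0466
grip_force: 12.0
```

Emit:
play_rows --deltas '[{"xyz": [-0.005,-0.009,0.02],"rotation": [0,0,0],"jaw": 20},{"xyz": [-0.018,-0.029,0.035],"rotation": [0,0,0],"jaw": 20},{"xyz": [-0.034,-0.055,0.04],"rotation": [0,0,0],"jaw": 20},{"xyz": [-0.05,-0.082,0.04],"rotation": [0,0,0],"jaw": 20},{"xyz": [-0.066,-0.108,0.04],"rotation": [0,0,0],"jaw": 20}]'

```text
clock: 17.85
tcp_pos: [0.6147, -0.1182, 0.1969]
orientation: [0.0, 0.687, 0.727, -0.0]
contact_force: [0.7, -0.4, -1.3]
width: 0.0462
grip_force: 12.0
```

Emit:
play_rows --deltas '[{"xyz": [-0.016,-0.026,0],"rotation": [0,0,0],"jaw": 20},{"xyz": [-0.032,-0.052,0],"rotation": [0,0,0],"jaw": 20},{"xyz": [-0.048,-0.078,0],"rotation": [0,0,0],"jaw": 20},{"xyz": [-0.064,-0.104,0],"rotation": [0,0,0],"jaw": 20},{"xyz": [-0.08,-0.13,0],"rotation": [0,0,0],"jaw": 20}]'

```text
clock: 18.27
tcp_pos: [0.5342, -0.2482, 0.1964]
orientation: [-0.0, 0.687, 0.727, -0.0]
contact_force: [0.0, -0.5, -0.9]
width: 0.0463
grip_force: 12.0
```

Emit:
play_rows --deltas '[{"xyz": [-0.016,-0.026,0],"rotation": [0,0,0],"jaw": 20},{"xyz": [-0.032,-0.052,0],"rotation": [0,0,0],"jaw": 20},{"xyz": [-0.048,-0.078,0],"rotation": [0,0,0],"jaw": 20},{"xyz": [-0.06,-0.098,0],"rotation": [0,0,0],"jaw": 20},{"xyz": [-0.0655,-0.106,0],"rotation": [0,0,0],"jaw": 20}]'

```text
clock: 18.68
tcp_pos: [0.467, -0.3569, 0.1962]
orientation: [-0.0, 0.689, 0.725, -0.001]
contact_force: [-1.4, -0.2, -0.9]
width: 0.0463
grip_force: 12.0
```

Emit:
play_rows --deltas '[{"xyz": [0,0,-0.02],"rotation": [0,0,0],"jaw": 20},{"xyz": [0,0,-0.045],"rotation": [0,0,0],"jaw": 20},{"xyz": [0,0,-0.07],"rotation": [0,0,0],"jaw": 20},{"xyz": [0,0,-0.09],"rotation": [0,0,0],"jaw": 20},{"xyz": [0,0,-0.1],"rotation": [0,0,0],"jaw": 20}]'

```text
clock: 19.1
tcp_pos: [0.4691, -0.3514, 0.0936]
orientation: [-0.002, 0.687, 0.727, -0.0]
contact_force: [-0.1, 0.1, -2.0]
width: 0.0464
grip_force: 12.0
```

```bash
python3 - <<'E'
from h import *
print(get_state()["tcp_pos"])
p=get_image("wrist"); P=cloud(p); cv2.imwrite("pics/w6.png",p["img"])
b=sel(P,.37,.57,-.46,-.25,.003,.0225); print(len(b)); 
b=sel(P,.37,.58,-.46,-.25,.0165,.0225)
xy=b[:,:2]
for _ in range(4):
    c=circ(xy); e=np.abs(np.hypot(xy[:,0]-c[0],xy[:,1]-c[1])-c[2]); xy=xy[e<np.percentile(e,90)]
print("plate rim fit",np.round(c,4),len(xy))
E
```

```text
[ 0.469087   -0.35135099  0.09363144]
28529
plate rim fit [ 0.4712 -0.3561  0.0815] 2912
```

View pics/w6.png

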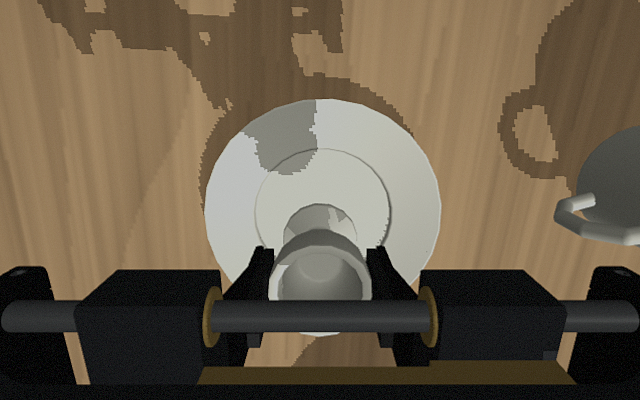

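The cup hangs upright over the middle of the plate, with the plate's inner ring centred at about (322,213). I lower it.

Emit:
play_rows --deltas '[{"xyz": [0.0005,-0.001,-0.015],"rotation": [0,0,0],"jaw": 20},{"xyz": [0.0005,-0.001,-0.03],"rotation": [0,0,0],"jaw": 20},{"xyz": [0.0005,-0.001,-0.042],"rotation": [0,0,0],"jaw": 20},{"xyz": [0.0005,-0.001,-0.05],"rotation": [0,0,0],"jaw": 20},{"xyz": [0.0005,-0.001,-0.054],"rotation": [0,0,0],"jaw": 20}]'

```text
clock: 19.57
tcp_pos: [0.4705, -0.3537, 0.0419]
orientation: [-0.001, 0.687, 0.727, 0.0]
contact_force: [-0.1, 0.2, -0.9]
width: 0.0463
grip_force: 12.0
```

Emit:
play_rows --deltas '[{"xyz": [0,0,-0.001],"rotation": [0,0,0],"jaw": 20},{"xyz": [0,0,-0.002],"rotation": [0,0,0],"jaw": 20},{"xyz": [0,0,-0.003],"rotation": [0,0,0],"jaw": 20},{"xyz": [0,0,-0.003],"rotation": [0,0,0],"jaw": 20},{"xyz": [0,0,-0.003],"rotation": [0,0,0],"jaw": 20}]'

```text
clock: 19.98
tcp_pos: [0.4709, -0.3544, 0.0401]
orientation: [0.0, 0.687, 0.727, 0.0]
contact_force: [0.6, -0.4, -0.5]
width: 0.0462
grip_force: 12.0
```

Emit:
play_rows --deltas '[{"xyz": [0,0,-0.001],"rotation": [0,0,0],"jaw": 20},{"xyz": [0,0,-0.001],"rotation": [0,0,0],"jaw": 20},{"xyz": [0,0,-0.001],"rotation": [0,0,0],"jaw": 20}]'

```text
clock: 20.23
tcp_pos: [0.4709, -0.3545, 0.0392]
orientation: [0.0, 0.687, 0.727, -0.0]
contact_force: [-1.7, 0.5, 4.9]
width: 0.0463
grip_force: 12.0
```

Emit:
play_rows --deltas '[{"xyz": [0,0,0],"rotation": [0,0,0],"jaw": 56},{"xyz": [0,0,0],"rotation": [0,0,0],"jaw": 60},{"xyz": [0,0,0],"rotation": [0,0,0],"jaw": 70},{"xyz": [0,0,0],"rotation": [0,0,0],"jaw": 80},{"xyz": [0,0,0.003],"rotation": [0,0,0],"jaw": 80}]'

```text
clock: 20.65
tcp_pos: [0.4702, -0.3539, 0.0409]
orientation: [-0.001, 0.687, 0.727, -0.0]
contact_force: [0.5, -0.1, 0.3]
width: 0.0643
grip_force: 0.0
```

Emit:
play_rows --deltas '[{"xyz": [0,0,0.015],"rotation": [0,0,0],"jaw": 80},{"xyz": [0,0,0.035],"rotation": [0,0,0],"jaw": 80},{"xyz": [0,0,0.07],"rotation": [0,0,0],"jaw": 80},{"xyz": [0,0,0.105],"rotation": [0,0,0],"jaw": 80},{"xyz": [0,0,0.14],"rotation": [0,0,0],"jaw": 80}]'

```text
clock: 21.07
tcp_pos: [0.4703, -0.3538, 0.1831]
orientation: [-0.0, 0.687, 0.727, 0.0]
contact_force: [0.5, -1.5, -0.8]
width: 0.0693
grip_force: 0.0
```

Emit:
play_rows --deltas '[{"xyz": [0,0,0.035],"rotation": [0,0,0],"jaw": 80},{"xyz": [0,0.02,0.065],"rotation": [0,0,0],"jaw": 80},{"xyz": [0,0.05,0.09],"rotation": [0,0,0],"jaw": 80},{"xyz": [0.001,0.085,0.108],"rotation": [0,0,0],"jaw": 80},{"xyz": [0.002,0.12,0.108],"rotation": [0,0,0],"jaw": 80}]'

```text
clock: 21.48
tcp_pos: [0.4739, -0.2335, 0.2939]
orientation: [0.003, 0.687, 0.726, 0.001]
contact_force: [1.3, 0.1, -0.4]
width: 0.0699
grip_force: 0.0
```

```bash
python3 - <<'E'
from h import *
print(get_state()["tcp_pos"])
for n in ("wrist","scene","top"):
    C=cloud(get_image(n)); b=sel(C,.42,.52,-.4,-.3,.058,.075); print(n,enc(b) if len(b) else 0)
E
```

```text
[ 0.47390112 -0.23349046  0.29394028]
wrist (array([ 470.6, -354.5]), 23.2, array([ 471.1, -353.7]), 531, np.float64(0.0663))
scene (array([ 471.2, -350.7]), 24.2, array([ 472.8, -351. ]), 180, np.float64(0.0648))
top 0
```

Emit:
play_rows --deltas '[{"xyz": [0.001,0.038,0],"rotation": [0,0,0],"jaw": 90},{"xyz": [0.002,0.076,0],"rotation": [0,0,0],"jaw": 90},{"xyz": [0.003,0.114,0],"rotation": [0,0,0],"jaw": 90},{"xyz": [0.003,0.152,0],"rotation": [0,0,0],"jaw": 90},{"xyz": [0.004,0.19,0],"rotation": [0,0,0],"jaw": 90}]'

```text
clock: 22.05
tcp_pos: [0.4762, -0.0436, 0.2893]
orientation: [-0.0, 0.688, 0.726, -0.0]
contact_force: [2.4, 0.6, 1.1]
width: 0.0783
grip_force: 0.0
```

Emit:
play_rows --deltas '[{"xyz": [0.001,0.038,0],"rotation": [0,0,0],"jaw": 90},{"xyz": [0.002,0.076,0],"rotation": [0,0,0],"jaw": 90},{"xyz": [0.003,0.114,0],"rotation": [0,0,0],"jaw": 90},{"xyz": [0.003,0.152,0],"rotation": [0,0,0],"jaw": 90},{"xyz": [0.004,0.19,0],"rotation": [0,0,0],"jaw": 90}]'

```text
clock: 22.47
tcp_pos: [0.4807, 0.1464, 0.2895]
orientation: [0.0, 0.688, 0.726, -0.0]
contact_force: [0.7, -0.2, 0.2]
width: 0.0783
grip_force: 0.0
```

Emit:
play_rows --deltas '[{"xyz": [0.001,0.038,0],"rotation": [0,0,0],"jaw": 90},{"xyz": [0.002,0.076,0],"rotation": [0,0,0],"jaw": 90},{"xyz": [0.003,0.114,0],"rotation": [0,0,-0.01],"jaw": 90},{"xyz": [0.004,0.152,0],"rotation": [0,0,0],"jaw": 90},{"xyz": [0.0045,0.19,-0.02],"rotation": [0,0,0],"jaw": 90}]'

```text
clock: 22.88
tcp_pos: [0.4872, 0.3365, 0.2724]
orientation: [0.0, 0.688, 0.726, 0.002]
contact_force: [0.1, 0.5, 0.5]
width: 0.0786
grip_force: 0.0
```

Emit:
play_rows --deltas '[{"xyz": [0.001,0.02,-0.03],"rotation": [0,0,0],"jaw": 90},{"xyz": [0.001,0.035,-0.06],"rotation": [0,0,0],"jaw": 90},{"xyz": [0.001,0.038,-0.09],"rotation": [0,0,0],"jaw": 90},{"xyz": [0.001,0.038,-0.1],"rotation": [0,0,0],"jaw": 90},{"xyz": [0.001,0.038,-0.1],"rotation": [0,0,0],"jaw": 90}]'

```text
clock: 23.3
tcp_pos: [0.4857, 0.3706, 0.1669]
orientation: [-0.001, 0.687, 0.726, -0.003]
contact_force: [-0.8, -0.7, 0.8]
width: 0.0785
grip_force: 0.0
```

```bash
python3 - <<'E'
from h import *
print(get_state()["tcp_pos"])
p=get_image("wrist"); P=cloud(p); cv2.imwrite("pics/w7.png",p["img"])
b=sel(P,.45,.53,.33,.42,.045,.1); print(enc(b), b[:,2].max(), b[b[:,2].argmax()])
from scipy.optimize import least_squares
# prolate-ish upper part: ellipsoid centred at zc, semi 22 x 22 x c
f=lambda v: np.sqrt(((b[:,0]-v[0])/.022)**2+((b[:,1]-v[1])/.022)**2+((b[:,2]-.049)/.035)**2)-1
r=least_squares(f,[.487,.374],loss="soft_l1",f_scale=.03); print(r.x,np.std(r.fun))
E
```

```text
[0.48568617 0.37058567 0.16692508]
(array([488.3, 371.8]), 21.7, array([487.9, 377.2]), 2339, np.float64(0.0736)) 0.08400355275985069 [0.48831147 0.3677179  0.08400355]
[0.48833154 0.37076924] 0.01959872918900334
```

View pics/w7.png

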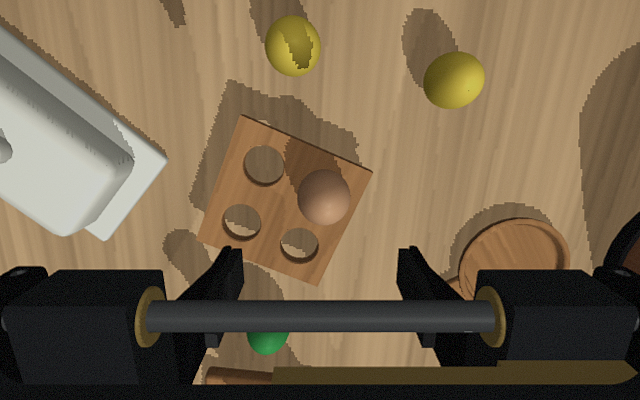

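The brown egg is in the rack at (324,197), centred between the jaws, and the fit gives (0.488, 0.371). I descend, with the tips stopping just above the rack top.

Emit:
play_rows --deltas '[{"xyz": [0.0015,-0.002,-0.03],"rotation": [0,0,0],"jaw": 90},{"xyz": [0.0015,-0.002,-0.06],"rotation": [0,0,0],"jaw": 90},{"xyz": [0.0015,-0.002,-0.085],"rotation": [0,0,0],"jaw": 90},{"xyz": [0.0015,-0.002,-0.105],"rotation": [0,0,0],"jaw": 85},{"xyz": [0.0015,-0.002,-0.118],"rotation": [0,0,0],"jaw": 80}]'

```text
clock: 23.77
tcp_pos: [0.4891, 0.3695, 0.0523]
orientation: [0.001, 0.688, 0.726, 0.0]
contact_force: [0.4, 0.1, 0.9]
width: 0.0729
grip_force: 0.0
```

Emit:
play_rows --deltas '[{"xyz": [0,0,-0.005],"rotation": [0,0,0],"jaw": 75},{"xyz": [0,0,-0.009],"rotation": [0,0,0],"jaw": 70},{"xyz": [0,0,-0.012],"rotation": [0,0,0],"jaw": 66},{"xyz": [0,0,-0.012],"rotation": [0,0,0],"jaw": 62},{"xyz": [0,0,-0.012],"rotation": [0,0,0],"jaw": 59}]'

```text
clock: 24.18
tcp_pos: [0.4881, 0.3711, 0.0412]
orientation: [0.0, 0.687, 0.727, 0.001]
contact_force: [-0.5, -0.1, -0.8]
width: 0.0541
grip_force: 0.0
```

Emit:
play_rows --deltas '[{"xyz": [0,0,0],"rotation": [0,0,0],"jaw": 56},{"xyz": [0,0,0],"rotation": [0,0,0],"jaw": 53},{"xyz": [0,0,0],"rotation": [0,0,0],"jaw": 50},{"xyz": [0,0,0],"rotation": [0,0,0],"jaw": 46},{"xyz": [0,0,0],"rotation": [0,0,0],"jaw": 43}]' --grip_force 6

```text
clock: 24.6
tcp_pos: [0.488, 0.3709, 0.0405]
orientation: [0.0, 0.687, 0.727, 0.0]
contact_force: [0.1, -1.1, 1.4]
width: 0.0438
grip_force: 6.0
```

Emit:
play_rows --deltas '[{"xyz": [0,0,0],"rotation": [0,0,0],"jaw": 40},{"xyz": [0,0,0],"rotation": [0,0,0],"jaw": 38},{"xyz": [0,0,0],"rotation": [0,0,0],"jaw": 38},{"xyz": [0,0,0],"rotation": [0,0,0],"jaw": 38}]' --grip_force 6

```text
clock: 24.93
tcp_pos: [0.488, 0.3708, 0.0404]
orientation: [0.0, 0.687, 0.727, 0.0]
contact_force: [1.8, 1.0, 3.4]
width: 0.0434
grip_force: 6.0
```

Emit:
play_rows --deltas '[{"xyz": [0,0,0.004],"rotation": [0,0,0],"jaw": 38},{"xyz": [0,0,0.012],"rotation": [0,0,0],"jaw": 38},{"xyz": [0,0,0.025],"rotation": [0,0,0],"jaw": 38},{"xyz": [0,0,0.045],"rotation": [0,0,0],"jaw": 38},{"xyz": [0,0,0.065],"rotation": [0,0,0],"jaw": 38}]'

```text
clock: 25.35
tcp_pos: [0.487, 0.3707, 0.1065]
orientation: [-0.0, 0.687, 0.727, -0.0]
contact_force: [0.8, 0.9, -1.5]
width: 0.0437
grip_force: 6.0
```

Emit:
play_rows --deltas '[{"xyz": [0,0,0.025],"rotation": [0,0,0],"jaw": 38},{"xyz": [0,0,0.055],"rotation": [0,0,0],"jaw": 38},{"xyz": [0,0,0.09],"rotation": [0,0,0],"jaw": 38},{"xyz": [0,0,0.125],"rotation": [0,0,0],"jaw": 38},{"xyz": [0,0,0.155],"rotation": [0,0,0],"jaw": 38}]'

```text
clock: 25.77
tcp_pos: [0.4869, 0.3711, 0.2638]
orientation: [0.0, 0.687, 0.727, 0.001]
contact_force: [-0.1, 0.2, -0.4]
width: 0.044
grip_force: 6.0
```

Emit:
play_rows --deltas '[{"xyz": [0,0,0.02],"rotation": [0,0,0],"jaw": 38},{"xyz": [0,0,0.03],"rotation": [0,0,0],"jaw": 38},{"xyz": [0,0,0.03],"rotation": [0,0,0],"jaw": 38},{"xyz": [0,0,0.03],"rotation": [0,0,0],"jaw": 38}]'

```text
clock: 26.1
tcp_pos: [0.4873, 0.3706, 0.2898]
orientation: [0.0, 0.687, 0.727, -0.0]
contact_force: [-0.7, -0.1, -1.5]
width: 0.0434
grip_force: 6.0
```

```bash
python3 - <<'E'
from h import *
s=get_state(); print(s["tcp_pos"],s["width"],s["contact_force"])
p=get_image("wrist"); P=cloud(p)
x,y,z=s["tcp_pos"]
b=sel(P,x-.03,x+.03,y-.035,y+.035,z+.0,z+.06)
# keep brown pixels only
Q=P.reshape(-1,3); hsv=cv2.cvtColor(p["img"],cv2.COLOR_BGR2HSV).reshape(-1,3)
m=(np.abs(Q-[x,y,z+.02])<[.03,.035,.045]).all(1)&(hsv[:,1]>60)
b=Q[m]; print(len(b), np.round(b.min(0)-[x,y,z],4),np.round(b.max(0)-[x,y,z],4), np.round(b[b[:,2].argsort()[-30:]].mean(0)-[x,y,z],4))
a=p["img"][150:400,170:470]; q=get_image("scene")["img"][60:240,380:500]
cv2.imwrite("pics/w8.png",np.hstack([cv2.resize(a,(480,400)),cv2.resize(q,(267,400))]))
E
```

```text
[0.48728691 0.37061715 0.28978555] 0.04338115368935968 [-0.71104786 -0.05022791 -1.45650153]
8129 [-0.03   -0.014  -0.0017] [0.03   0.0227 0.065 ] [0.0021 0.0015 0.0647]
```

View pics/w8.png

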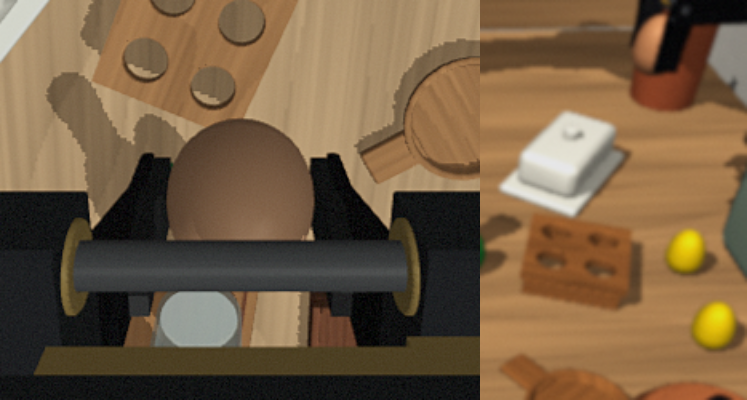

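The egg is held upright, and the rack is empty. I carry it to the plate.

Emit:
play_rows --deltas '[{"xyz": [0,-0.006,0],"rotation": [0,0,0],"jaw": 38},{"xyz": [-0.001,-0.022,0],"rotation": [0,0,0],"jaw": 38},{"xyz": [-0.001,-0.046,0],"rotation": [0,0,0],"jaw": 38},{"xyz": [-0.002,-0.077,0],"rotation": [0,0,0],"jaw": 38},{"xyz": [-0.003,-0.11,0],"rotation": [0,0,0],"jaw": 38}]'

```text
clock: 26.62
tcp_pos: [0.4837, 0.2596, 0.2887]
orientation: [-0.001, 0.686, 0.727, -0.001]
contact_force: [0.4, -1.1, -0.8]
width: 0.0435
grip_force: 6.0
```

Emit:
play_rows --deltas '[{"xyz": [-0.001,-0.033,0],"rotation": [0,0,0],"jaw": 38},{"xyz": [-0.002,-0.066,0],"rotation": [0,0,0],"jaw": 38},{"xyz": [-0.003,-0.099,0],"rotation": [0,0,0],"jaw": 38},{"xyz": [-0.003,-0.132,0],"rotation": [0,0,0],"jaw": 38},{"xyz": [-0.004,-0.165,0],"rotation": [0,0,0],"jaw": 38}]'

```text
clock: 27.03
tcp_pos: [0.4798, 0.0934, 0.2893]
orientation: [-0.0, 0.687, 0.726, -0.0]
contact_force: [0.7, -0.4, -1.2]
width: 0.0438
grip_force: 6.0
```

Emit:
play_rows --deltas '[{"xyz": [-0.001,-0.033,0],"rotation": [0,0,0],"jaw": 38},{"xyz": [-0.002,-0.066,0],"rotation": [0,0,0],"jaw": 38},{"xyz": [-0.003,-0.099,0],"rotation": [0,0,0],"jaw": 38},{"xyz": [-0.003,-0.132,0],"rotation": [0,0,0],"jaw": 38},{"xyz": [-0.004,-0.165,0],"rotation": [0,0,0],"jaw": 38}]'

```text
clock: 27.45
tcp_pos: [0.4756, -0.0713, 0.2893]
orientation: [-0.0, 0.687, 0.726, -0.0]
contact_force: [0.0, -0.6, -0.5]
width: 0.0439
grip_force: 6.0
```

Emit:
play_rows --deltas '[{"xyz": [-0.001,-0.033,0],"rotation": [0,0,0],"jaw": 38},{"xyz": [-0.002,-0.066,0],"rotation": [0,0,0],"jaw": 38},{"xyz": [-0.003,-0.099,0],"rotation": [0,0,0],"jaw": 38},{"xyz": [-0.003,-0.132,0],"rotation": [0,0,0],"jaw": 38},{"xyz": [-0.004,-0.165,0],"rotation": [0,0,0],"jaw": 38}]'

```text
clock: 27.87
tcp_pos: [0.4715, -0.2361, 0.2891]
orientation: [-0.001, 0.687, 0.727, -0.0]
contact_force: [1.3, 0.8, -0.9]
width: 0.0434
grip_force: 6.0
```

Emit:
play_rows --deltas '[{"xyz": [-0.001,-0.032,0],"rotation": [0,0,0],"jaw": 38},{"xyz": [-0.001,-0.062,-0.01],"rotation": [0,0,0],"jaw": 38},{"xyz": [-0.002,-0.088,-0.03],"rotation": [0,0,0],"jaw": 38},{"xyz": [-0.002,-0.108,-0.055],"rotation": [0,0,0],"jaw": 38},{"xyz": [-0.002,-0.1205,-0.08],"rotation": [0,0,0],"jaw": 38}]'

```text
clock: 28.28
tcp_pos: [0.4689, -0.3578, 0.208]
orientation: [-0.0, 0.688, 0.726, -0.0]
contact_force: [-0.2, -0.3, -0.7]
width: 0.0434
grip_force: 6.0
```

Emit:
play_rows --deltas '[{"xyz": [0,0,-0.025],"rotation": [0,0,0],"jaw": 38},{"xyz": [0,0,-0.05],"rotation": [0,0,0],"jaw": 38},{"xyz": [0,0,-0.07],"rotation": [0,0,0],"jaw": 38},{"xyz": [0,0,-0.08],"rotation": [0,0,0],"jaw": 38},{"xyz": [0,0,-0.08],"rotation": [0,0,0],"jaw": 38}]'

```text
clock: 28.7
tcp_pos: [0.4686, -0.3539, 0.127]
orientation: [-0.003, 0.687, 0.727, -0.0]
contact_force: [-0.5, -0.1, -1.3]
width: 0.0436
grip_force: 6.0
```

```bash
python3 - <<'E'
from h import *
s=get_state(); print(s["tcp_pos"],s["width"],s["contact_force"])
x,y,z=s["tcp_pos"]
for n in ("wrist","scene"):
    p=get_image(n); P=cloud(p); cv2.imwrite(f"pics/e9{n}.png",p["img"])
    b=sel(P,.42,.52,-.4,-.3,.06,.072); print(n,"cup",enc(b) if len(b) else 0)
    b=sel(P,x-.02,x+.02,y-.04,y+.04,z-.02,z+.05); print("egg",len(b),np.round(b.min(0),4),np.round(b.max(0),4))
a=cv2.imread("pics/e9wrist.png")[130:380,200:440]; q=cv2.imread("pics/e9scene.png")[100:240,90:230]
cv2.imwrite("pics/w9.png",np.hstack([cv2.resize(a,(384,400)),cv2.resize(q,(400,400))]))
E
```

```text
[ 0.46859303 -0.35392565  0.12703859] 0.04357717622195427 [-0.5129723  -0.13987254 -1.28880403]
wrist cup (array([ 471.1, -354.1]), 22.7, array([ 471.2, -343.7]), 907, np.float64(0.0667))
egg 5866 [ 0.4486 -0.3601  0.1255] [ 0.4886 -0.331   0.1692]
scene cup (array([ 472.4, -353.1]), 24.4, array([ 473.6, -351.3]), 155, np.float64(0.0665))
egg 186 [ 0.4596 -0.3475  0.1232] [ 0.4884 -0.3297  0.1728]
```

View pics/w9.png

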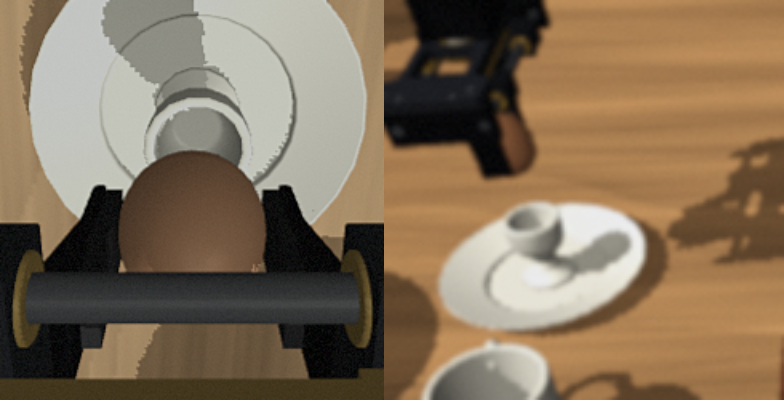

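The egg hangs over the cup, and both are centred at about (0.471, -0.354). I lower it slowly.

Emit:
play_rows --deltas '[{"xyz": [0,0,-0.014],"rotation": [0,0,0],"jaw": 38},{"xyz": [0,0,-0.028],"rotation": [0,0,0],"jaw": 38},{"xyz": [0,0,-0.04],"rotation": [0,0,0],"jaw": 38},{"xyz": [0,0,-0.048],"rotation": [0,0,0],"jaw": 38},{"xyz": [0,0,-0.052],"rotation": [0,0,0],"jaw": 38}]'

```text
clock: 29.22
tcp_pos: [0.4705, -0.3548, 0.0777]
orientation: [-0.0, 0.687, 0.727, -0.0]
contact_force: [0.2, -0.2, -1.2]
width: 0.0439
grip_force: 6.0
```

Emit:
play_rows --deltas '[{"xyz": [0,0,-0.001],"rotation": [0,0,0],"jaw": 38},{"xyz": [0,0,-0.002],"rotation": [0,0,0],"jaw": 38},{"xyz": [0,0,-0.003],"rotation": [0,0,0],"jaw": 38},{"xyz": [0,0,-0.004],"rotation": [0,0,0],"jaw": 38},{"xyz": [0,0,-0.004],"rotation": [0,0,0],"jaw": 38}]'

```text
clock: 29.63
tcp_pos: [0.4708, -0.3549, 0.0744]
orientation: [0.0, 0.687, 0.727, -0.0]
contact_force: [0.4, -0.6, 0.2]
width: 0.0436
grip_force: 6.0
```

Emit:
play_rows --deltas '[{"xyz": [0,0,-0.001],"rotation": [0,0,0],"jaw": 38},{"xyz": [0,0,-0.002],"rotation": [0,0,0],"jaw": 38},{"xyz": [0,0,-0.002],"rotation": [0,0,0],"jaw": 38},{"xyz": [0,0,-0.002],"rotation": [0,0,0],"jaw": 38}]'

```text
clock: 29.97
tcp_pos: [0.4707, -0.3549, 0.0722]
orientation: [0.0, 0.687, 0.727, 0.0]
contact_force: [0.7, 0.5, -0.2]
width: 0.0434
grip_force: 6.0
```

Emit:
play_rows --deltas '[{"xyz": [0,0,-0.001],"rotation": [0,0,0],"jaw": 38},{"xyz": [0,0,-0.001],"rotation": [0,0,0],"jaw": 38},{"xyz": [0,0,-0.001],"rotation": [0,0,0],"jaw": 38}]'

```text
clock: 30.22
tcp_pos: [0.471, -0.3551, 0.0717]
orientation: [0.0, 0.687, 0.727, 0.0]
contact_force: [-0.4, -0.1, 4.8]
width: 0.0434
grip_force: 6.0
```

Emit:
play_rows --deltas '[{"xyz": [0,0,-0.001],"rotation": [0,0,0],"jaw": 38},{"xyz": [0,0,-0.001],"rotation": [0,0,0],"jaw": 38},{"xyz": [0,0,-0.001],"rotation": [0,0,0],"jaw": 38}]'

```text
clock: 30.47
tcp_pos: [0.471, -0.3552, 0.0709]
orientation: [0.001, 0.687, 0.727, -0.0]
contact_force: [-1.5, 0.3, 7.3]
width: 0.0437
grip_force: 6.0
```

Emit:
play_rows --deltas '[{"xyz": [0,0,0],"rotation": [0,0,0],"jaw": 52},{"xyz": [0,0,0],"rotation": [0,0,0],"jaw": 56},{"xyz": [0,0,0],"rotation": [0,0,0],"jaw": 62},{"xyz": [0,0,0],"rotation": [0,0,0],"jaw": 70},{"xyz": [0,0,0],"rotation": [0,0,0],"jaw": 80}]'

```text
clock: 30.88
tcp_pos: [0.4705, -0.3547, 0.0699]
orientation: [-0.0, 0.687, 0.727, 0.0]
contact_force: [0.1, 0.1, -0.3]
width: 0.0601
grip_force: 0.0
```

Emit:
play_rows --deltas '[{"xyz": [0,0,0.008],"rotation": [0,0,0],"jaw": 85},{"xyz": [0,0,0.025],"rotation": [0,0,0],"jaw": 85},{"xyz": [0,0,0.05],"rotation": [0,0,0],"jaw": 85},{"xyz": [0,0,0.08],"rotation": [0,0,0],"jaw": 85},{"xyz": [0,0,0.11],"rotation": [0,0,0],"jaw": 85}]'

```text
clock: 31.3
tcp_pos: [0.4703, -0.3544, 0.1816]
orientation: [-0.0, 0.687, 0.727, 0.0]
contact_force: [0.7, -1.3, 0.2]
width: 0.0739
grip_force: 0.0
```

Emit:
play_rows --deltas '[{"xyz": [0,0.01,0.035],"rotation": [0,0,0],"jaw": 100},{"xyz": [0,0.03,0.06],"rotation": [0,0,0],"jaw": 100},{"xyz": [0,0.05,0.08],"rotation": [0,0,0],"jaw": 100},{"xyz": [0,0.07,0.09],"rotation": [0,0,0],"jaw": 100},{"xyz": [0,0.08,0.09],"rotation": [0,0,0],"jaw": 100}]'

```text
clock: 31.72
tcp_pos: [0.4722, -0.2725, 0.2737]
orientation: [0.002, 0.686, 0.728, 0.001]
contact_force: [1.4, 0.5, -0.3]
width: 0.0864
grip_force: 0.0
```

```bash
python3 - <<'E'
from h import *
s=get_state(); print(s["tcp_pos"])
for n in ("wrist","scene"):
    p=get_image(n); P=cloud(p); cv2.imwrite(f"pics/f{n}.png",p["img"])
    b=sel(P,.42,.52,-.4,-.3,.085,.13); print(n,"egg top",b[:,2].max() if len(b) else 0,enc(b))
a=cv2.imread("pics/fwrist.png")[100:350,200:440]; q=cv2.imread("pics/fscene.png")[100:240,90:230]
cv2.imwrite("pics/w10.png",np.hstack([cv2.resize(a,(384,400)),cv2.resize(q,(400,400))]))
p=get_image("top"); C=cloud(p); b=sel(C,.4,.54,-.12,0.0,.15,.18); print("lid",enc(b) if len(b) else 0); print(enc(sel(C,.4,.55,0,.18,.215,.25)))
E
```

```text
[ 0.47219263 -0.27251905  0.27370591]
wrist egg top 0.11532194837525311 (array([ 471.2, -353. ]), 21.4, array([ 470.8, -347.4]), 1249, np.float64(0.1046))
scene egg top 0.1166608678884592 (array([ 473.9, -350.9]), 21.2, array([ 480.9, -347.7]), 269, np.float64(0.1008))
lid (array([458.2, -51.4]), 34.2, array([457.2, -51.2]), 486, np.float64(0.1601))
(array([463. ,  98.6]), 20.8, array([463.8,  98.7]), 130, np.float64(0.2341))
```

View pics/w10.png

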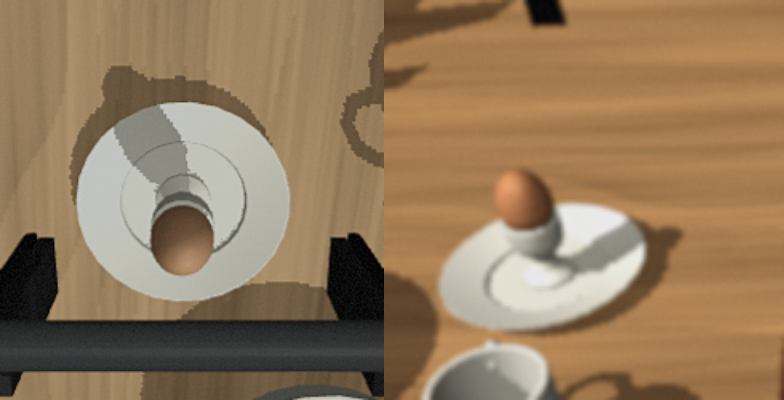

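The egg is seated in the cup, upright at mid-plate, with its top at 0.115 m where 0.114 m is expected. Next I return the canister.

Emit:
play_rows --deltas '[{"xyz": [-0.001,0.03,0],"rotation": [0,0,0],"jaw": 100},{"xyz": [-0.003,0.07,0],"rotation": [0,0,0],"jaw": 100},{"xyz": [-0.005,0.11,0],"rotation": [0,0,0],"jaw": 100},{"xyz": [-0.007,0.15,0],"rotation": [0,0,0],"jaw": 100},{"xyz": [-0.009,0.185,0],"rotation": [0,0,0],"jaw": 100}]'

```text
clock: 32.28
tcp_pos: [0.4608, -0.0889, 0.2689]
orientation: [-0.001, 0.687, 0.726, -0.0]
contact_force: [0.4, 1.2, 0.6]
width: 0.0868
grip_force: 0.0
```

Emit:
play_rows --deltas '[{"xyz": [-0.002,0.025,-0.01],"rotation": [0,0,0],"jaw": 100},{"xyz": [-0.002,0.035,-0.03],"rotation": [0,0,0],"jaw": 100},{"xyz": [-0.002,0.035,-0.06],"rotation": [0,0,0],"jaw": 100},{"xyz": [-0.002,0.035,-0.075],"rotation": [0,0,0],"jaw": 100},{"xyz": [-0.002,0.035,-0.08],"rotation": [0,0,0],"jaw": 100}]'

```text
clock: 32.7
tcp_pos: [0.4576, -0.0559, 0.1865]
orientation: [-0.002, 0.687, 0.726, -0.001]
contact_force: [-1.0, -0.1, 0.1]
width: 0.0865
grip_force: 0.0
```

Emit:
play_rows --deltas '[{"xyz": [0,0,0],"rotation": [0,0,0],"jaw": 100},{"xyz": [0,0,0],"rotation": [0,0,0],"jaw": 100}]'

```text
clock: 32.87
tcp_pos: [0.4598, -0.0556, 0.1903]
orientation: [-0.0, 0.687, 0.726, 0.0]
contact_force: [0.7, 0.9, -0.4]
width: 0.0873
grip_force: 0.0
```

Emit:
play_rows --deltas '[{"xyz": [0,0.0005,-0.015],"rotation": [0,0,0],"jaw": 100},{"xyz": [0,0.0005,-0.035],"rotation": [0,0,0],"jaw": 100},{"xyz": [0,0.0005,-0.055],"rotation": [0,0,0],"jaw": 100},{"xyz": [0,0.0005,-0.068],"rotation": [0,0,0],"jaw": 100},{"xyz": [0,0.0005,-0.074],"rotation": [0,0,0],"jaw": 100}]'

```text
clock: 33.28
tcp_pos: [0.4595, -0.0548, 0.1155]
orientation: [-0.0, 0.687, 0.726, -0.0]
contact_force: [-0.2, -0.0, 0.1]
width: 0.0872
grip_force: 0.0
```

Emit:
play_rows --deltas '[{"xyz": [0,0,0],"rotation": [0,0,0],"jaw": 90},{"xyz": [0,0,0],"rotation": [0,0,0],"jaw": 80},{"xyz": [0,0,0],"rotation": [0,0,0],"jaw": 70},{"xyz": [0,0,0],"rotation": [0,0,0],"jaw": 55},{"xyz": [0,0,0],"rotation": [0,0,0],"jaw": 40}]' --grip_force 25

```text
clock: 33.7
tcp_pos: [0.4603, -0.0545, 0.1172]
orientation: [0.001, 0.687, 0.727, 0.0]
contact_force: [-1.0, -0.3, 5.3]
width: 0.0674
grip_force: 25.0
```

Emit:
play_rows --deltas '[{"xyz": [0,0,0],"rotation": [0,0,0],"jaw": 40},{"xyz": [0,0,0],"rotation": [0,0,0],"jaw": 40},{"xyz": [0,0,0],"rotation": [0,0,0],"jaw": 40}]'

```text
clock: 33.95
tcp_pos: [0.4603, -0.0545, 0.1172]
orientation: [0.001, 0.687, 0.727, 0.0]
contact_force: [-1.7, -0.5, 6.0]
width: 0.0675
grip_force: 25.0
```

Emit:
play_rows --deltas '[{"xyz": [0,0,0.004],"rotation": [0,0,0],"jaw": 40},{"xyz": [0,0,0.012],"rotation": [0,0,0],"jaw": 40},{"xyz": [0,0,0.026],"rotation": [0,0,0],"jaw": 40},{"xyz": [0,0,0.04],"rotation": [0,0,0],"jaw": 40},{"xyz": [0,0,0.05],"rotation": [0,0,0],"jaw": 40}]'

```text
clock: 34.37
tcp_pos: [0.4598, -0.0542, 0.1676]
orientation: [0.0, 0.687, 0.727, 0.0]
contact_force: [0.4, -0.3, -1.6]
width: 0.0677
grip_force: 25.0
```

Emit:
play_rows --deltas '[{"xyz": [0.008,0,0],"rotation": [0,0,0],"jaw": 40},{"xyz": [0.022,0,0],"rotation": [0,0,0],"jaw": 40},{"xyz": [0.042,-0.001,0],"rotation": [0,0,0],"jaw": 40},{"xyz": [0.062,-0.001,0],"rotation": [0,0,0],"jaw": 40},{"xyz": [0.082,-0.001,0],"rotation": [0,0,0],"jaw": 40}]'

```text
clock: 34.78
tcp_pos: [0.5427, -0.0556, 0.1655]
orientation: [-0.0, 0.687, 0.726, -0.0]
contact_force: [0.1, -0.6, -2.5]
width: 0.0678
grip_force: 25.0
```

Emit:
play_rows --deltas '[{"xyz": [0.02,0,0],"rotation": [0,0,0],"jaw": 40},{"xyz": [0.04,-0.001,0],"rotation": [0,0,0],"jaw": 40},{"xyz": [0.06,-0.002,0],"rotation": [0,0,0],"jaw": 40},{"xyz": [0.08,-0.002,0],"rotation": [0,0,0],"jaw": 40},{"xyz": [0.0935,-0.002,0],"rotation": [0,0,0],"jaw": 40}]'

```text
clock: 35.2
tcp_pos: [0.6367, -0.0575, 0.1648]
orientation: [-0.0, 0.687, 0.726, -0.0]
contact_force: [-0.8, 0.5, -1.7]
width: 0.067
grip_force: 25.0
```

Emit:
play_rows --deltas '[{"xyz": [0,0,-0.01],"rotation": [0,0,0],"jaw": 40},{"xyz": [0,0,-0.025],"rotation": [0,0,0],"jaw": 40},{"xyz": [0,0,-0.04],"rotation": [0,0,0],"jaw": 40},{"xyz": [0,0,-0.04],"rotation": [0,0,0],"jaw": 40},{"xyz": [0,0,-0.04],"rotation": [0,0,0],"jaw": 40}]'

```text
clock: 35.62
tcp_pos: [0.634, -0.0574, 0.1247]
orientation: [-0.001, 0.687, 0.727, -0.001]
contact_force: [-0.1, -0.2, -2.2]
width: 0.0677
grip_force: 25.0
```

Emit:
play_rows --deltas '[{"xyz": [0,0,-0.006],"rotation": [0,0,0],"jaw": 40},{"xyz": [0,0,-0.012],"rotation": [0,0,0],"jaw": 40},{"xyz": [0,0,-0.016],"rotation": [0,0,0],"jaw": 40},{"xyz": [0,0,-0.018],"rotation": [0,0,0],"jaw": 40},{"xyz": [0,0,-0.018],"rotation": [0,0,0],"jaw": 40}]'

```text
clock: 36.03
tcp_pos: [0.6349, -0.0574, 0.1078]
orientation: [-0.0, 0.687, 0.727, -0.0]
contact_force: [0.1, 0.1, -2.7]
width: 0.0679
grip_force: 25.0
```

Emit:
play_rows --deltas '[{"xyz": [0,0,-0.001],"rotation": [0,0,0],"jaw": 40},{"xyz": [0,0,-0.001],"rotation": [0,0,0],"jaw": 40},{"xyz": [0,0,-0.001],"rotation": [0,0,0],"jaw": 40}]'

```text
clock: 36.28
tcp_pos: [0.6352, -0.0573, 0.1074]
orientation: [0.0, 0.687, 0.727, 0.0]
contact_force: [-0.4, 0.1, -1.9]
width: 0.0676
grip_force: 25.0
```

Emit:
play_rows --deltas '[{"xyz": [0,0,-0.001],"rotation": [0,0,0],"jaw": 40},{"xyz": [0,0,-0.001],"rotation": [0,0,0],"jaw": 40},{"xyz": [0,0,-0.001],"rotation": [0,0,0],"jaw": 40}]'

```text
clock: 36.53
tcp_pos: [0.6353, -0.0573, 0.1073]
orientation: [0.0, 0.687, 0.727, 0.0]
contact_force: [-3.6, 0.1, 7.0]
width: 0.0679
grip_force: 25.0
```

Emit:
play_rows --deltas '[{"xyz": [0,0,0],"rotation": [0,0,0],"jaw": 85},{"xyz": [0,0,0],"rotation": [0,0,0],"jaw": 90},{"xyz": [0,0,0],"rotation": [0,0,0],"jaw": 100},{"xyz": [0,0,0],"rotation": [0,0,0],"jaw": 100},{"xyz": [0,0,0.005],"rotation": [0,0,0],"jaw": 100}]'

```text
clock: 36.95
tcp_pos: [0.6346, -0.0574, 0.1103]
orientation: [-0.001, 0.687, 0.727, -0.0]
contact_force: [-0.7, 0.4, -0.0]
width: 0.0852
grip_force: 0.0
```

Emit:
play_rows --deltas '[{"xyz": [0,0,0.02],"rotation": [0,0,0],"jaw": 100},{"xyz": [0,0,0.05],"rotation": [0,0,0],"jaw": 100},{"xyz": [0,0,0.09],"rotation": [0,0,0],"jaw": 100},{"xyz": [0,0,0.13],"rotation": [0,0,0],"jaw": 100},{"xyz": [0,0,0.17],"rotation": [0,0,0],"jaw": 100}]'

```text
clock: 37.37
tcp_pos: [0.6347, -0.0571, 0.2834]
orientation: [-0.0, 0.687, 0.727, 0.0]
contact_force: [0.9, -0.1, 0.2]
width: 0.087
grip_force: 0.0
```

Emit:
play_rows --deltas '[{"xyz": [-0.025,0.022,0],"rotation": [0,0,0],"jaw": 100},{"xyz": [-0.05,0.045,0],"rotation": [0,0,0],"jaw": 100},{"xyz": [-0.075,0.067,0],"rotation": [0,0,0],"jaw": 100},{"xyz": [-0.1,0.09,0],"rotation": [0,0,0],"jaw": 100},{"xyz": [-0.125,0.112,0],"rotation": [0,0,0],"jaw": 100}]'

```text
clock: 37.78
tcp_pos: [0.5088, 0.0559, 0.2814]
orientation: [0.0, 0.687, 0.727, 0.0]
contact_force: [-0.4, 0.1, 1.8]
width: 0.0865
grip_force: 0.0
```

Emit:
play_rows --deltas '[{"xyz": [-0.02,0.018,0],"rotation": [0,0,0],"jaw": 100},{"xyz": [-0.035,0.032,0],"rotation": [0,0,0],"jaw": 100},{"xyz": [-0.0455,0.04,0],"rotation": [0,0,0],"jaw": 100},{"xyz": [-0.0455,0.04,0],"rotation": [0,0,0],"jaw": 100},{"xyz": [-0.0455,0.04,0],"rotation": [0,0,0],"jaw": 100}]'

```text
clock: 38.2
tcp_pos: [0.4649, 0.0943, 0.2816]
orientation: [0.001, 0.687, 0.727, 0.0]
contact_force: [0.6, 0.1, 0.9]
width: 0.0869
grip_force: 0.0
```

Emit:
play_rows --deltas '[{"xyz": [0,0,0],"rotation": [0,0,0],"jaw": 100},{"xyz": [0,0,0],"rotation": [0,0,0],"jaw": 100},{"xyz": [0,0,0],"rotation": [0,0,0],"jaw": 100}]'

```text
clock: 38.45
tcp_pos: [0.4652, 0.0939, 0.2809]
orientation: [-0.0, 0.687, 0.726, 0.0]
contact_force: [0.7, -0.1, -0.2]
width: 0.0873
grip_force: 0.0
```

```bash
python3 - <<'E'
from h import *
s=get_state(); print(s["tcp_pos"])
for n in ("wrist","scene","top"):
    C=cloud(get_image(n)); b=sel(C,.54,.7,-.12,-.01,.143,.16); print(n,"lid",enc(b) if len(b) else 0); b=sel(C,.42,.52,.05,.15,.215,.25); print("lip",enc(b) if len(b) else 0)
E
```

```text
[0.46517355 0.09388711 0.28089024]
wrist lid (array([605.7, -74.7]), 7.0, array([605.1, -74.1]), 12, np.float64(0.1483))
lip (array([465.8,  94.6]), 20.9, array([465.5,  94.6]), 2418, np.float64(0.2337))
scene lid (array([634.7, -56. ]), 35.0, array([639.8, -56.3]), 663, np.float64(0.1511))
lip (array([465.2,  95.7]), 22.6, array([469.8,  95.8]), 259, np.float64(0.2308))
top lid (array([632.2, -54.3]), 34.3, array([631.8, -53.9]), 440, np.float64(0.1499))
lip 0
```

Emit:
play_rows --deltas '[{"xyz": [0,0.001,-0.02],"rotation": [0,0,0],"jaw": 100},{"xyz": [0,0.001,-0.045],"rotation": [0,0,0],"jaw": 100},{"xyz": [0,0.001,-0.07],"rotation": [0,0,0],"jaw": 100},{"xyz": [0,0.001,-0.085],"rotation": [0,0,0],"jaw": 100},{"xyz": [0,0.001,-0.091],"rotation": [0,0,0],"jaw": 100}]'

```text
clock: 39.02
tcp_pos: [0.4634, 0.0953, 0.1878]
orientation: [-0.001, 0.687, 0.727, -0.001]
contact_force: [-0.6, 0.5, -0.6]
width: 0.0872
grip_force: 0.0
```

Emit:
play_rows --deltas '[{"xyz": [0,0,0],"rotation": [0,0,0],"jaw": 70},{"xyz": [0,0,0],"rotation": [0,0,0],"jaw": 60},{"xyz": [0,0,0],"rotation": [0,0,0],"jaw": 52},{"xyz": [0,0,0],"rotation": [0,0,0],"jaw": 45},{"xyz": [0,0,0],"rotation": [0,0,0],"jaw": 35}]' --grip_force 25

```text
clock: 39.43
tcp_pos: [0.4651, 0.0958, 0.191]
orientation: [0.001, 0.687, 0.727, 0.0]
contact_force: [0.5, 0.6, 0.4]
width: 0.0614
grip_force: 0.0
```

Emit:
play_rows --deltas '[{"xyz": [0,0,0],"rotation": [0,0,0],"jaw": 20},{"xyz": [0,0,0],"rotation": [0,0,0],"jaw": 0},{"xyz": [0,0,0],"rotation": [0,0,0],"jaw": 0},{"xyz": [0,0,0],"rotation": [0,0,0],"jaw": 0},{"xyz": [0,0,0],"rotation": [0,0,0],"jaw": 0}]'

```text
clock: 39.85
tcp_pos: [0.4648, 0.0957, 0.1903]
orientation: [0.0, 0.687, 0.727, 0.0]
contact_force: [1.4, 0.7, 1.2]
width: 0.0399
grip_force: 25.0
```

Emit:
play_rows --deltas '[{"xyz": [0,0,0.004],"rotation": [0,0,0],"jaw": 0},{"xyz": [0,0,0.01],"rotation": [0,0,0],"jaw": 0},{"xyz": [0,0,0.02],"rotation": [0,0,0],"jaw": 0},{"xyz": [0,0,0.035],"rotation": [0,0,0],"jaw": 0},{"xyz": [0,0,0.045],"rotation": [0,0,0],"jaw": 0}]'

```text
clock: 40.27
tcp_pos: [0.4649, 0.0959, 0.237]
orientation: [0.0, 0.687, 0.727, 0.0]
contact_force: [0.4, 0.4, -1.4]
width: 0.0404
grip_force: 25.0
```

Emit:
play_rows --deltas '[{"xyz": [0.008,-0.002,0],"rotation": [0,0,0],"jaw": 0},{"xyz": [0.024,-0.008,0],"rotation": [0,0,0],"jaw": 0},{"xyz": [0.044,-0.015,0],"rotation": [0,0,0],"jaw": 0},{"xyz": [0.064,-0.022,0],"rotation": [0,0,0],"jaw": 0},{"xyz": [0.084,-0.029,0],"rotation": [0,0,0],"jaw": 0}]'

```text
clock: 40.68
tcp_pos: [0.55, 0.0657, 0.2346]
orientation: [0.0, 0.687, 0.726, -0.0]
contact_force: [0.7, 0.6, -2.0]
width: 0.0398
grip_force: 25.0
```

Emit:
play_rows --deltas '[{"xyz": [0.02,-0.007,0],"rotation": [0,0,0],"jaw": 0},{"xyz": [0.04,-0.014,0],"rotation": [0,0,0],"jaw": 0},{"xyz": [0.06,-0.02,0],"rotation": [0,0,0],"jaw": 0},{"xyz": [0.073,-0.025,0],"rotation": [0,0,0],"jaw": 0},{"xyz": [0.08,-0.0275,0],"rotation": [0,0,0],"jaw": 0}]'

```text
clock: 41.1
tcp_pos: [0.6303, 0.0376, 0.2337]
orientation: [-0.001, 0.688, 0.726, -0.0]
contact_force: [-0.5, -0.7, -2.2]
width: 0.0399
grip_force: 25.0
```

Emit:
play_rows --deltas '[{"xyz": [0,0,-0.01],"rotation": [0,0,0],"jaw": 0},{"xyz": [0,0,-0.022],"rotation": [0,0,0],"jaw": 0},{"xyz": [0,0,-0.034],"rotation": [0,0,0],"jaw": 0},{"xyz": [0,0,-0.043],"rotation": [0,0,0],"jaw": 0},{"xyz": [0,0,-0.05],"rotation": [0,0,0],"jaw": 0}]'

```text
clock: 41.52
tcp_pos: [0.6274, 0.0393, 0.1834]
orientation: [-0.0, 0.687, 0.727, -0.001]
contact_force: [0.5, -0.8, -2.8]
width: 0.0397
grip_force: 25.0
```

Emit:
play_rows --deltas '[{"xyz": [0,0,-0.001],"rotation": [0,0,0],"jaw": 0},{"xyz": [0,0,-0.002],"rotation": [0,0,0],"jaw": 0},{"xyz": [0,0,-0.003],"rotation": [0,0,0],"jaw": 0},{"xyz": [0,0,-0.003],"rotation": [0,0,0],"jaw": 0},{"xyz": [0,0,-0.003],"rotation": [0,0,0],"jaw": 0}]'

```text
clock: 41.93
tcp_pos: [0.6288, 0.0392, 0.1827]
orientation: [0.0, 0.687, 0.727, 0.0]
contact_force: [-0.4, 0.0, -1.5]
width: 0.04
grip_force: 25.0
```

Emit:
play_rows --deltas '[{"xyz": [0,0,-0.001],"rotation": [0,0,0],"jaw": 0},{"xyz": [0,0,-0.001],"rotation": [0,0,0],"jaw": 0},{"xyz": [0,0,-0.001],"rotation": [0,0,0],"jaw": 0}]'

```text
clock: 42.18
tcp_pos: [0.6286, 0.0392, 0.1812]
orientation: [0.0, 0.687, 0.727, 0.0]
contact_force: [0.4, 0.9, -2.0]
width: 0.0395
grip_force: 25.0
```

Emit:
play_rows --deltas '[{"xyz": [0,0,-0.001],"rotation": [0,0,0],"jaw": 0},{"xyz": [0,0,-0.001],"rotation": [0,0,0],"jaw": 0},{"xyz": [0,0,-0.001],"rotation": [0,0,0],"jaw": 0}]'

```text
clock: 42.43
tcp_pos: [0.6288, 0.0394, 0.1804]
orientation: [0.0, 0.687, 0.727, 0.0]
contact_force: [0.3, -0.2, 0.7]
width: 0.0395
grip_force: 25.0
```

Emit:
play_rows --deltas '[{"xyz": [0,0,0],"rotation": [0,0,0],"jaw": 50},{"xyz": [0,0,0],"rotation": [0,0,0],"jaw": 60},{"xyz": [0,0,0],"rotation": [0,0,0],"jaw": 80},{"xyz": [0,0,0],"rotation": [0,0,0],"jaw": 100},{"xyz": [0,0,0],"rotation": [0,0,0],"jaw": 100}]'

```text
clock: 42.85
tcp_pos: [0.6286, 0.0391, 0.1801]
orientation: [-0.0, 0.687, 0.727, -0.0]
contact_force: [0.9, -0.1, -0.7]
width: 0.0625
grip_force: 0.0
```

Emit:
play_rows --deltas '[{"xyz": [0,0,0.01],"rotation": [0,0,0],"jaw": 100},{"xyz": [0,0,0.03],"rotation": [0,0,0],"jaw": 100},{"xyz": [0,0,0.06],"rotation": [0,0,0],"jaw": 100},{"xyz": [0,0,0.09],"rotation": [0,0,0],"jaw": 100},{"xyz": [0,0,0.12],"rotation": [0,0,0],"jaw": 100}]'

```text
clock: 43.27
tcp_pos: [0.6283, 0.0393, 0.3023]
orientation: [0.0, 0.687, 0.727, 0.0]
contact_force: [1.4, -0.7, -0.5]
width: 0.0859
grip_force: 0.0
```

Emit:
play_rows --deltas '[{"xyz": [-0.03,0,0],"rotation": [0,0,0],"jaw": 100},{"xyz": [-0.06,0.02,0],"rotation": [0,0,0],"jaw": 100},{"xyz": [-0.09,0.04,0],"rotation": [0,0,0],"jaw": 100},{"xyz": [-0.12,0.06,0],"rotation": [0,0,0],"jaw": 100},{"xyz": [-0.14,0.08,0],"rotation": [0,0,0],"jaw": 100}]'

```text
clock: 43.68
tcp_pos: [0.4863, 0.1205, 0.301]
orientation: [0.001, 0.687, 0.727, -0.0]
contact_force: [0.3, 0.6, 0.6]
width: 0.0869
grip_force: 0.0
```

```bash
python3 - <<'E'
from h import *
for n in ("scene","top"):
    p=get_image(n); C=cloud(p); cv2.imwrite(f"pics/z{n}.png",p["img"])
    for k,a in (("lid",(.54,.7,-.12,-.01,.143,.16)),("lip",(.54,.7,0.005,.12,.2,.24)),("egg",(.42,.52,-.4,-.3,.085,.13)),("mug",(.62,.78,-.4,-.24,.085,.11))):
        b=sel(C,*a); print(n,k,enc(b) if len(b) else 0)
a=cv2.imread("pics/zscene.png")[100:320,80:520]; cv2.imwrite("pics/z.png",cv2.resize(a,None,fx=1.8,fy=1.8,interpolation=cv2.INTER_CUBIC))
E
```

```text
scene lid (array([635.2, -56.5]), 34.7, array([639.8, -56.1]), 659, np.float64(0.1512))
scene lip (array([629.4,  41. ]), 21.8, array([633.3,  40.3]), 395, np.float64(0.2195))
scene egg (array([ 473.2, -351.1]), 21.2, array([ 481. , -347.8]), 262, np.float64(0.1005))
scene mug (array([ 692.2, -313.5]), 40.9, array([ 681. , -315.6]), 371, np.float64(0.0939))
top lid (array([632., -54.]), 34.5, array([631.6, -53.7]), 443, np.float64(0.1498))
top lip (array([627.2,  43.4]), 20.9, array([627.4,  43. ]), 136, np.float64(0.2229))
top egg (array([ 469.3, -349.1]), 21.6, array([ 467.6, -344.9]), 181, np.float64(0.105))
top mug (array([ 686.4, -312.4]), 44.5, array([ 691.5, -310.6]), 177, np.float64(0.0937))
```

View pics/z.png

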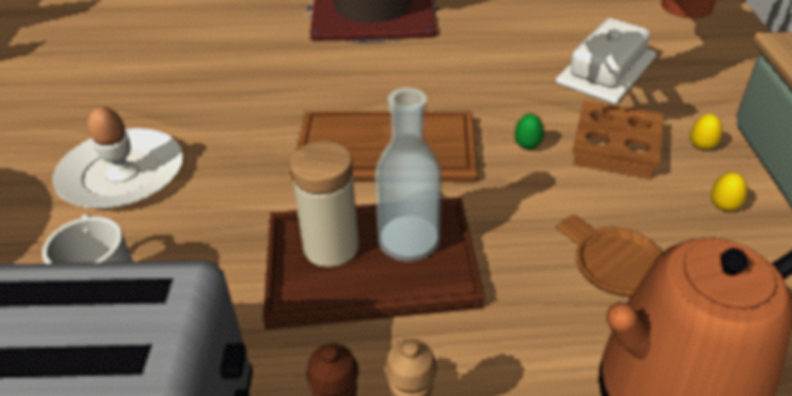

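The canister at (325,205) and the bottle at (408,180) are upright in their starting places. The egg sits in its cup on the plate at (112,140), and the mug and spoon rest haven't moved. I hand the job in.

```bash
python3 -c "
from workcell import ticket
print(ticket.sign_off())"
```

```text
the job is handed in; nothing more can be done
None
```

The job is handed in at about 44 s of the 141 s allowed: the egg sits blunt end down in the cup mid-plate, the canister and bottle stand upright within about 1–2 mm of where they started, and the mug and spoon rest were left alone.

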